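# Press a lino plate and its backing block into the corner of a registration board

## Robot

A 6-joint arm with a two-finger parallel gripper is mounted at the origin on the work surface. World frame = base frame: x ahead of the robot, y to its left, z up, the work surface at z = 0. Lengths are in m, angles in degrees, forces in N, time in s.
With the tool pointing down it reaches from about 0.25 to 0.725 m from the base axis. Payload 9.7 kg.
Tool frame: the origin (TCP) lies at the very end of the fingers, on their centre line; the grasp point (between the pads) lies 19 mm behind it; z points along the fingers, x is the direction in which the jaws open and shut, and the axes are right-handed (so a half turn about z gives the same grasp; the last joint's range is limited). The gripper opens to 85 mm and grips with 20 to 120 N. Pads are 22 mm wide; open, the fingers measure 114 mm over their backs; the gripper's body (76 mm by 85 mm) begins 54 mm behind the grasp point. The pads swing forward as they close: fully open they stand 13 mm farther back than shut.
Start: joints at [-76.031, 4.979, 10.078, 95.1, 0, 90], TCP at [0.133, -0.534, 0.231] pointing down, gripper open.
Joint ranges: [-179.16, 179.16], [-48.56, 103.87], [-65.8, 70.77], [-126.05, 130.52], [-82.76, 87.17], [-180, 180]. Speed limits (degrees/s): [127.2, 127.2, 147.25, 180, 180, 180].

## Interface

Orientations are given as [roll, pitch, yaw] about the fixed x, y, z axes, in that order (R = Rz(yaw) Ry(pitch) Rx(roll)).
In Python, from bench import ctrl gives the robot as it stands.
- The arm moves only by the tool step_arm, never from a script. Its argument "targets" is a list of rows, each an object of numbers: "gripper": the opening, from -1 (shut) to 1 (fully open), so that 0 is half open; "x", "y", "z": the shift along the tool's x, y, z in mm; "ax", "ay", "az": the turn, a rotation vector about the tool's x, y, z in rad. In form: [{"gripper": .., "x": .., "y": .., "z": .., "ax": .., "ay": .., "az": ..}, ...]. A call has 1 to 20 rows; each row shifts and turns the commanded pose from where the row before left it, along the tool's axes as they then stand; what a row does not reach is not made up. A row lasts 1/8 s, in which the tool goes at most 62.5 mm and 10.7 degrees, less where a joint would pass 70% of its speed; a pose out of reach is approached as far as the arm can. A call is refused whole if a number of a shift passes 62.5 or a number of a turn 0.188, either way. A call with a gripper value outside its range is refused whole. The fingers move at their own pace and stop on an object; "newtons" is the grip in N (left out, the last holds). Time passes only in rows, so rows that do not move let the fingers close. It gives the time, the measured TCP pose, the force and the opening at its end, in the units of the state.
- ctrl.state(): the state, without advancing time (a new reading comes with each control period).
- ctrl.read_camera(name): name is "scene" or "top" or "wrist"; returns the picture (420x560x3 uint8, red, green, blue); there is no depth.
- ctrl.camera_params(name): a dict with "intrinsics" (3x3 intrinsics, pixels), "k1" (the pictures are not rectified: a ray, as slopes to the right and down, at radius r is drawn at 1 + k1 r^2 times it, then the intrinsics apply), "world_to_cam" (4x4, takes a point from world to camera coordinates); the wrist camera has in their place "mount" (4x4, takes a point from camera to tool coordinates, whose origin is the TCP and whose axes are the tool frame's). Camera axes: x right, y down, z forward; pixel columns grow to the right and rows downward; lengths in m; the calibration is good to about 2 mm. A picture is of the moment at which its call begins: read the wrist's pose just before it. camera_params takes no time and is no camera call.
- ctrl.sign_off(): hands the job in, once; it reports no verdict.
The state is a dict: "time": time; "q": joint angles; "dq": joint speeds; "tau": joint torques, N m; "eef_pos": TCP position; "tool_rot": TCP orientation; "ft_force": force on the tool from outside, world axes, zero at the start; "moment": the same for the moment, N m; "grip_width": opening from 0.0 (shut) to 1.0 (fully open).
Only numpy, scipy, OpenCV 4.12 (cv2) and the standard library are available. Lean on these libraries where they do the work, as an engineer would, in place of code of your own. Each camera call takes 0.05 s, during which the arm holds its last target.

## Task

In the art room, a lino printing plate is to be bonded to its wooden backing block. Seat the block flat on the registration board, square in the corner and snug against both the fence and the stop, let go of it, then lay the plate picture side up on the block, edges in line. Finish holding the plate in one firm diagonal push that leans into the fence more than down (about 15 N forward and 8 N down, well under forty), so that the plate bears against the fence while the stack is pressed down on the board, with both pieces snug against fence and stop; end the program while still pushing, and leave the other things on the table alone.

Things in the scene. Friction and masses are not known exactly. Their poses are not given: they have to be found in the camera images.
- corner (a point): Corner of the registration board, a white-faced board (200 x 170 mm, 12 mm thick) screwed to the table, so it cannot move; it lies turned by up to 0.3 rad. This point is where the board's upper face, the fence's inner face and the stop's inner face meet, 12 mm above the table. Its x axis points square into the fence (away from the robot), y square into the stop (to the left), z up. The board reaches from x -175 to +25 mm and y -115 to +55 mm in this frame.
- bed: The white-faced board itself, 200 x 170 x 12 mm, fixed; origin at the centre of its underside, which is at -75, -30, -12 mm in the corner's frame; same axes. All pieces rubbing here have a friction coefficient of about 0.5 to 0.75, so part of a forward push on the plate is lost under it when it is also pressed down.
- fence: Rigid wooden fence along the board's far edge, 170 mm long, 25 mm thick, its top 34 mm above the board; its inner face is x = 0 in the corner's frame. Body origin same as the board's.
- stop: Rigid wooden stop block on the board, against the fence, on the left: it covers x -30 to 0 and y 0 to 30 mm in the corner's frame and is 34 mm high above the board, so it touches only the far 30 mm of a seated piece's left side and leaves the rest free for a finger. Body origin same as the board's.
- block_center (a point): Centre of the backing block: loose plain wooden block, 90 mm long (its x) by 50 mm wide (y) by 24 mm thick (z), about 0.09 kg, lying flat on the table, z up. Seated in the corner, with its 50 mm end against the fence and its left long side against the stop, its centre is at -45, -25, +12 mm in the corner's frame. Either end may go to the fence.
- plate_center (a point): Centre of the lino plate: loose plywood plate with a dark grey lino face carved with a leaf, 90 mm long (its x) by 50 mm wide (y) by 12 mm thick (z), about 0.06 kg, lying flat on the table picture side (z) up. Laid on the seated block its centre is at -45, -25, +30 mm in the corner's frame; the fence and stop reach 10 mm up its 12 mm edge. Either end may go to the fence.
- cup: Bystander: clear plastic water cup, 76 mm across, 100 mm high; origin at the centre of its underside.
- paint: Bystander: white poster-paint bottle, 64 mm across, 170 mm high; origin at the centre of its underside.
- brayer: Bystander: ink roller with a wooden handle lying on the table, about 185 mm long, 77 mm across, 32 mm high; origin near the middle of its length, on the table, x towards the rubber roller.
Not all that is in view belongs to the job. What is shaped like the part that bears block_center but white or yellow is not meant.

How it is judged (in metres and radians):
On the way, in this order (a step that is already met when the one before it is completed fails the run):
1. the block lies flat on the board in the corner, within 4 mm of the fence and the stop, square, let go (x of block_center in the frame of corner between -0.049 and -0.0425 m and y of block_center in the frame of corner between -0.029 and -0.0225 m and z of block_center in the frame of corner between 0.009 and 0.015 m and angle between the x axis of block_center and the x axis of corner, either way round below 0.08 rad and angle between block_center's own z axis and vertical below 0.06 rad and contact force between the fingers and block below 0.3 N), for 0.2 s.
2. the plate lies flat on the block in the corner, picture up, within 12 mm of the fence and the stop (x of plate_center in the frame of corner between -0.057 and -0.0425 m and y of plate_center in the frame of corner between -0.037 and -0.0225 m and z of plate_center in the frame of corner between 0.027 and 0.033 m and angle between the x axis of plate_center and the x axis of corner, either way round below 0.15 rad and angle between plate_center's own z axis and vertical below 0.06 rad and height (world z) of plate_center above 0.038 m), for 0.2 s.
At the end, for the whole second after the job is handed in: Block flat on board, plate flat on block, picture up, both within 3 mm of fence and stop, square within 0.06 rad, at rest; fingers push the plate (over 3 N): plate on fence 3-40 N, plate on block over 4 N, block on board 5-40 N, held through the last second (x of block_center in the frame of corner between -0.048 and -0.0425 m and y of block_center in the frame of corner between -0.028 and -0.0225 m and z of block_center in the frame of corner between 0.009 and 0.015 m and angle between the x axis of each of block_center, plate_center and the x axis of corner, either way round below 0.06 rad and angle between each of block_center, plate_center's own z axis and vertical below 0.06 rad and x of plate_center in the frame of corner between -0.048 and -0.0425 m and y of plate_center in the frame of corner between -0.028 and -0.0225 m and z of plate_center in the frame of corner between 0.027 and 0.033 m and contact force between plate and fence between 3 and 40 N and contact force between block and bed between 5 and 40 N and contact force between plate and block above 4 N and contact force between the fingers and plate above 3 N and linear speed of each of plate, block below 0.02 m/s); the arm keeps its last pose, push and grip.
It fails at once if the water cup is shoved or tipped (distance of cup from where it was at the start of the episode above 0.02 m or angle between cup's own z axis and vertical above 0.3 rad).
It fails at once if the paint bottle is shoved or tipped (distance of paint from where it was at the start of the episode above 0.02 m or angle between paint's own z axis and vertical above 0.3 rad).
It fails at once if the ink roller is shoved or tipped (distance of brayer from where it was at the start of the episode above 0.02 m or angle between brayer's own z axis and vertical above 0.3 rad).
It also fails if it takes over 64 s, if anything falls off the work surface, if the arm or the gripper's body presses on something with over 40 N, if the wrist force passes 120 N, or if a joint passes its speed limit or range.

## Working session

There is one attempt and no reset: what is moved stays moved. The work goes in short steps, Python scripts to look and compute and a tool call to move; the robot and the scene stay as the last step left them, time stands still between calls to the robot, and variables do not carry over. Pictures are saved under pics/ and viewed, and the job is handed in when it is done.

Besides the shell and the picture viewer there is one more tool, called after "Emit:" by a JSON object that holds its "op" and its "data", one argument or row to a line. step_arm: Moves the arm, as the interface text tells. Its arguments: {"type":"object","properties":{"targets":{"type":"array","items":{"type":"object","properties":{"gripper":{"type":"number"},"x":{"type":"number"},"y":{"type":"number"},"z":{"type":"number"},"ax":{"type":"number"},"ay":{"type":"number"},"az":{"type":"number"}}}},"newtons":{"type":"number"}},"required":["targets"]}

```bash
ls; mkdir -p pics
cat > h.py <<'E'
import numpy as np,cv2
from bench import ctrl
def save(n,f):
    im=ctrl.read_camera(n); cv2.imwrite('pics/'+f,cv2.cvtColor(im,cv2.COLOR_RGB2BGR)); return im
E
python3 - <<'E'
from h import *
np.set_printoptions(precision=4,suppress=True)
print(ctrl.state())
for n in('scene','top','wrist'):
    print(n,ctrl.camera_params(n))
save('scene','s0.png');save('top','t0.png')
E
```

```text
pics
{'time': 0.0, 'q': array([-76.0311,   5.0112,  10.0337,  95.1021,   0.0005,  89.9985]), 'dq': array([ 0.0343, -0.022 , -0.0984, -0.0523,  0.1082, -0.0659]), 'tau': array([  0.0005, -52.0387,  46.4803,   0.0163,   0.    ,   0.    ]), 'eef_pos': array([ 0.1327, -0.5335,  0.2306]), 'tool_rot': array([-179.9995,    0.0796,  -76.0296]), 'ft_force': array([ 0.7352, -0.4601, -0.0584]), 'moment': array([-0.0258, -0.0364,  0.0208]), 'grip_width': 0.999224000416538}
scene {'intrinsics': array([[382.0677,   0.    , 280.502 ],
       [  0.    , 382.0677, 210.1138],
       [  0.    ,   0.    ,   1.    ]]), 'k1': -0.07363549292158306, 'world_to_cam': array([[-0.5178,  0.8555,  0.0102,  0.3843],
       [ 0.7141,  0.4387, -0.5454, -0.3483],
       [-0.4711, -0.2751, -0.8381,  1.0437],
       [ 0.    ,  0.    ,  0.    ,  1.    ]])}
top {'intrinsics': array([[384.6021,   0.    , 276.9172],
       [  0.    , 384.6021, 209.9005],
       [  0.    ,   0.    ,   1.    ]]), 'k1': 0.02170599995964478, 'world_to_cam': array([[-0.0162, -0.9998, -0.0087, -0.0899],
       [-0.9821,  0.0175, -0.1875,  0.5906],
       [ 0.1876,  0.0055, -0.9822,  0.8727],
       [ 0.    ,  0.    ,  0.    ,  1.    ]])}
wrist {'intrinsics': array([[378.6928,   0.    , 280.6251],
       [  0.    , 378.6928, 206.9058],
       [  0.    ,   0.    ,   1.    ]]), 'k1': 0.036273694279637045, 'mount': array([[ 1.    , -0.0011,  0.0008,  0.0009],
       [ 0.0008,  0.9552,  0.2959, -0.0762],
       [-0.0011, -0.2959,  0.9552, -0.1426],
       [ 0.    ,  0.    ,  0.    ,  1.    ]])}
```

View pics/s0.png

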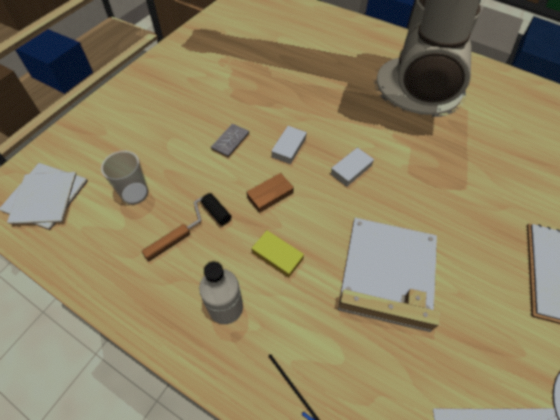

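View pics/t0.png

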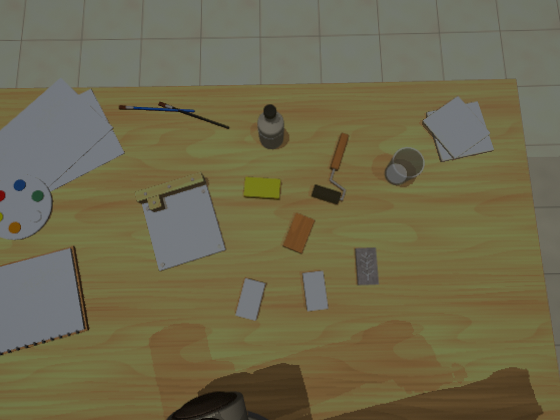

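The top view shows the block (orange) at (299,233), the plate (grey leaf) at (367,266), and the board centred near (185,225) with its stop and fence at the upper left. The roller, cup and bottle are at upper right. I'll get rough world positions first, then refine them with the wrist camera.

```bash
cat >> h.py <<'E'
from scipy.spatial.transform import Rotation as R
def Twc(n,st=None):
    p=ctrl.camera_params(n)
    if n=='wrist':
        st=st or ctrl.state(); T=np.eye(4); T[:3,:3]=R.from_euler('xyz',st['tool_rot'],degrees=True).as_matrix(); T[:3,3]=st['eef_pos']
        return p,T@p['mount']
    return p,np.linalg.inv(p['world_to_cam'])
def ray(p,uv):
    K=p['intrinsics']; uv=np.atleast_2d(uv).astype(float)
    d=np.c_[(uv[:,0]-K[0,2])/K[0,0],(uv[:,1]-K[1,2])/K[1,1]]; s=d.copy()
    for _ in range(20): s=d/(1+p['k1']*(s**2).sum(1,keepdims=True))
    return np.c_[s,np.ones(len(s))]
def unproj(p,T,uv,z):
    r=ray(p,uv)@T[:3,:3].T; o=T[:3,3]
    return o+r*((z-o[2])/r[:,2])[:,None]
def proj(p,T,X):
    c=(np.atleast_2d(X)-T[:3,3])@T[:3,:3]; s=c[:,:2]/c[:,2:]; s=s*(1+p['k1']*(s**2).sum(1,keepdims=True))
    K=p['intrinsics']; return s*[K[0,0],K[1,1]]+[K[0,2],K[1,2]]
np.set_printoptions(precision=4,suppress=True)
E
python3 - <<'E'
from h import *
p,T=Twc('top')
print('block',unproj(p,T,[[299,233]],.024)); print('plate',unproj(p,T,[[367,266]],.012))
print('plate long',unproj(p,T,[[357,249],[377,248],[379,284],[357,285]],.012))
print('block c',unproj(p,T,[[294,213],[315,220],[303,252],[284,245]],.024))
print('board',unproj(p,T,[[160,268],[224,249],[206,185],[145,203]],.012))
print('cup',unproj(p,T,[[397,173]],0),'paint',unproj(p,T,[[271,145]],0),'bray',unproj(p,T,[[342,135],[325,195]],0.02))
print('white',unproj(p,T,[[251,300],[315,291]],.024),'yellow',unproj(p,T,[[262,188]],.024))
im=cv2.imread('pics/t0.png'); cv2.imwrite('pics/t0z.png',cv2.resize(im[140:320,120:420],None,fx=2.6,fy=2.6,interpolation=cv2.INTER_CUBIC))
E
```

```text
block [[ 0.536  -0.1533  0.024 ]]
plate [[ 0.4533 -0.3182  0.012 ]]
plate long [[ 0.4953 -0.2961  0.012 ]
 [ 0.497  -0.3455  0.012 ]
 [ 0.4097 -0.3446  0.012 ]
 [ 0.4081 -0.2912  0.012 ]]
block c [[ 0.5863 -0.1422  0.024 ]
 [ 0.5678 -0.1939  0.024 ]
 [ 0.4891 -0.1618  0.024 ]
 [ 0.507  -0.1157  0.024 ]]
board [[0.457  0.19   0.012 ]
 [0.5008 0.0332 0.012 ]
 [0.6654 0.0809 0.012 ]
 [0.6211 0.2348 0.012 ]]
cup [[ 0.6914 -0.4127  0.    ]] paint [[ 0.7745 -0.0868  0.    ]] bray [[ 0.7906 -0.2719  0.02  ]
 [ 0.6318 -0.2216  0.02  ]]
white [[ 0.377  -0.0344  0.024 ]
 [ 0.3956 -0.1878  0.024 ]] yellow [[ 0.6519 -0.063   0.024 ]]
```

View pics/t0z.png

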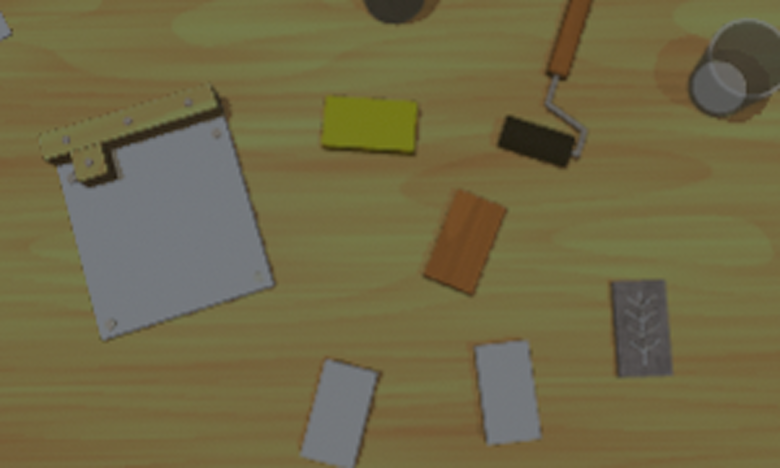

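Emit:
{"op": "step_arm", "data": {
  "targets": [
    {"az": -0.15},
    {"az": -0.15},
    {},
    {}
  ]
}}

```text
schema error: expected keys gripper, x, y, z, ax, ay, az
```

Run:
```python
from h import *
s=ctrl.state();print(s)
```

```text
{'time': 0.1, 'q': array([-76.0312,   5.0074,  10.039 ,  95.1006,  -0.0002,  89.9988]), 'dq': array([-0.0901, -0.1228,  0.0981, -0.0468, -0.0786, -0.029 ]), 'tau': array([  0.0006, -52.1561,  46.5654,   0.0162,  -0.    ,  -0.    ]), 'eef_pos': array([ 0.1327, -0.5335,  0.2307]), 'tool_rot': array([179.9998,   0.0689, -76.03  ]), 'ft_force': array([ 0.213 , -0.3492,  0.1321]), 'moment': array([0.0382, 0.0016, 0.0237]), 'grip_width': 0.9993566645848114}
```

Emit:
{"op": "step_arm", "data": {
  "targets": [
    {"gripper": 1,"x": 0,"y": 0,"z": 0,"ax": 0,"ay": 0,"az": -0.18},
    {"gripper": 1,"x": 0,"y": 0,"z": 0,"ax": 0,"ay": 0,"az": -0.18}
  ]
}}

```text
time: 0.35
eef_pos: [0.1327, -0.5336, 0.2309]
tool_rot: [-180.0, 0.0, -55.1]
ft_force: [0.1, 0.0, 0.3]
grip_width: 0.999
```

Run:
```python
from h import *
s=ctrl.state();print(s['q'],s['tool_rot'])
```

```text
[-76.0319   4.9988  10.0512  95.0998  -0.0011  69.0353] [-179.9841    0.0447  -55.0671]
```

```bash
cat >> h.py <<'E'
def plan(x,y,z,yaw,n=None):
    s=ctrl.state(); y0=np.radians(s['tool_rot'][2]); dy=(np.radians(yaw)-y0+np.pi)%(2*np.pi)-np.pi
    w=np.radians(yaw); d=np.array([x,y,z])-s['eef_pos']
    t=1000*np.array([d[0]*np.cos(w)+d[1]*np.sin(w), d[0]*np.sin(w)-d[1]*np.cos(w), -d[2]])
    t0=1000*np.array([d[0]*np.cos(y0)+d[1]*np.sin(y0), d[0]*np.sin(y0)-d[1]*np.cos(y0), -d[2]])
    print('pos',s['eef_pos'],s['tool_rot'],'t',s['time'],'az total',-dy,'shift after turn mm',t,'shift before turn',t0,'max/row count',np.abs(t).max()/60,abs(dy)/.18)
E
python3 - <<'E'
from h import *
plan(.536,-.153,.15,70)
E
```

```text
pos [ 0.1327 -0.5336  0.2309] [-179.9841    0.0447  -55.0671] t 0.35 az total -2.1828334004851353 shift after turn mm [495.5746 248.7873  80.851 ] shift before turn [ -81.0982 -548.5549   80.851 ] max/row count 8.259577483007469 12.12685222491742
```

Emit:
{"op": "step_arm", "data": {
  "targets": [
    {"gripper": 1,"x": 0,"y": 0,"z": 0,"ax": 0,"ay": 0,"az": -0.182},
    {"gripper": 1,"x": 0,"y": 0,"z": 0,"ax": 0,"ay": 0,"az": -0.182},
    {"gripper": 1,"x": 0,"y": 0,"z": 0,"ax": 0,"ay": 0,"az": -0.182},
    {"gripper": 1,"x": 0,"y": 0,"z": 0,"ax": 0,"ay": 0,"az": -0.182},
    {"gripper": 1,"x": 0,"y": 0,"z": 0,"ax": 0,"ay": 0,"az": -0.182},
    {"gripper": 1,"x": 0,"y": 0,"z": 0,"ax": 0,"ay": 0,"az": -0.182},
    {"gripper": 1,"x": 0,"y": 0,"z": 0,"ax": 0,"ay": 0,"az": -0.182},
    {"gripper": 1,"x": 0,"y": 0,"z": 0,"ax": 0,"ay": 0,"az": -0.182},
    {"gripper": 1,"x": 0,"y": 0,"z": 0,"ax": 0,"ay": 0,"az": -0.182},
    {"gripper": 1,"x": 0,"y": 0,"z": 0,"ax": 0,"ay": 0,"az": -0.182},
    {"gripper": 1,"x": 0,"y": 0,"z": 0,"ax": 0,"ay": 0,"az": -0.182},
    {"gripper": 1,"x": 0,"y": 0,"z": 0,"ax": 0,"ay": 0,"az": -0.182}
  ]
}}

```text
time: 1.85
eef_pos: [0.1328, -0.5336, 0.2309]
tool_rot: [-180.0, -0.0, 70.1]
ft_force: [1.1, 0.2, 0.2]
grip_width: 1.002
```

Emit:
{"op": "step_arm", "data": {
  "targets": [
    {"gripper": 1,"x": 49.6,"y": 24.9,"z": 8.1,"ax": 0,"ay": 0,"az": 0},
    {"gripper": 1,"x": 49.6,"y": 24.9,"z": 8.1,"ax": 0,"ay": 0,"az": 0},
    {"gripper": 1,"x": 49.6,"y": 24.9,"z": 8.1,"ax": 0,"ay": 0,"az": 0},
    {"gripper": 1,"x": 49.6,"y": 24.9,"z": 8.1,"ax": 0,"ay": 0,"az": 0},
    {"gripper": 1,"x": 49.6,"y": 24.9,"z": 8.1,"ax": 0,"ay": 0,"az": 0},
    {"gripper": 1,"x": 49.6,"y": 24.9,"z": 8.1,"ax": 0,"ay": 0,"az": 0},
    {"gripper": 1,"x": 49.6,"y": 24.9,"z": 8.1,"ax": 0,"ay": 0,"az": 0},
    {"gripper": 1,"x": 49.6,"y": 24.9,"z": 8.1,"ax": 0,"ay": 0,"az": 0},
    {"gripper": 1,"x": 49.6,"y": 24.9,"z": 8.1,"ax": 0,"ay": 0,"az": 0},
    {"gripper": 1,"x": 49.6,"y": 24.9,"z": 8.1,"ax": 0,"ay": 0,"az": 0},
    {"gripper": 1,"x": 0,"y": 0,"z": 0,"ax": 0,"ay": 0,"az": 0}
  ]
}}

```text
time: 3.22
eef_pos: [0.5395, -0.152, 0.1485]
tool_rot: [-179.9, -0.0, 70.0]
ft_force: [-1.6, -0.5, -0.6]
grip_width: 1.002
```

Run:
```python
from h import *
s=ctrl.state(); print(s['eef_pos'],s['tool_rot'],s['dq'],s['q'])
save('wrist','w1.png'); import pickle; pickle.dump(s,open('w1.pkl','wb'))
```

```text
[ 0.5395 -0.152   0.1485] [-179.86     -0.0123   69.9624] [-3.3761 -2.3548 -0.9602  1.4356 -0.9147 -2.3035] [-15.7473   5.6706   1.6614  86.1294   0.0228   4.2903]
```

View pics/w1.png

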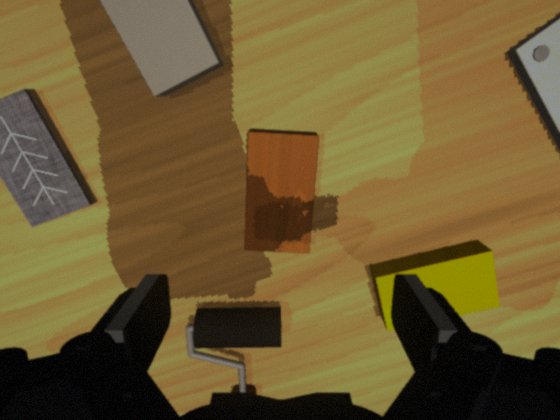

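Wrist view: the block's top face spans (248,130)–(318,252), the roller lies just beyond it at (237,327), and the yellow block is at right. The arm was still settling, so I'll take another picture and measure from that.

Run:
```python
from h import *
for i in range(3): s=ctrl.state(); im=save('wrist','w2.png')
print(s['eef_pos'],s['tool_rot'],s['dq'])
p,T=Twc('wrist',s)
b=cv2.cvtColor(im,cv2.COLOR_RGB2BGR)
cv2.imwrite('pics/w2z.png',cv2.resize(b[110:270,220:340],None,fx=3.7,fy=3.7,interpolation=cv2.INTER_CUBIC))
```

```text
[ 0.5377 -0.155   0.1501] [-179.9582    0.0176   69.7287] [-1.1472 -0.8117 -0.0462 -0.0383  0.1179  0.1263]
```

View pics/w2z.png

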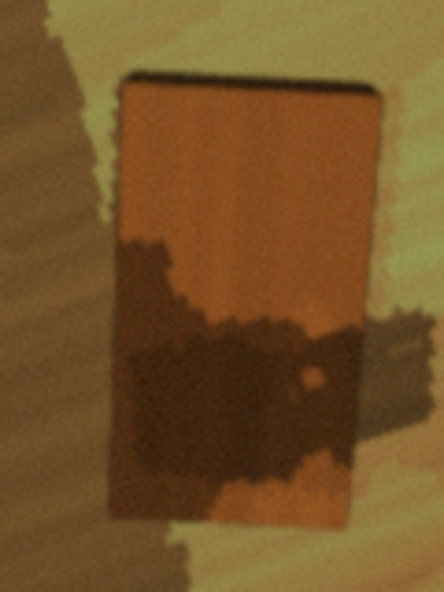

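Run:
```python
from h import *
s=ctrl.state()
p,T=Twc('wrist',s)
c=np.array([[122,83],[380,93],[348,528],[108,518]])/3.7+[220,110]
X=unproj(p,T,c,.024); print(X, X.mean(0))
print([np.linalg.norm(X[i]-X[(i+1)%4]) for i in range(4)])
for a,b in((0,3),(1,2)): d=X[b]-X[a]; print(np.degrees(np.arctan2(d[1],d[0])))
for a,b in((0,1),(3,2)): d=X[a]-X[b]; print(90-np.degrees(np.arctan2(d[1],d[0])), np.degrees(np.arctan2(d[1],d[0])))
# brayer & yellow
print(unproj(p,T,[[195,308],[281,308],[281,347]],.02))
plan(*X.mean(0)[:2],.15,70)
```

```text
[[ 0.4878 -0.1583  0.024 ]
 [ 0.5066 -0.1132  0.024 ]
 [ 0.5893 -0.1478  0.024 ]
 [ 0.5699 -0.1939  0.024 ]] [ 0.5384 -0.1533  0.024 ]
[np.float64(0.048892661845391185), np.float64(0.08970651083142081), np.float64(0.05004431254588189), np.float64(0.0894087701326895)]
-23.469455103989898
-22.73141273451208
202.55063006314668 -112.55063006314668
202.9041668794714 -112.9041668794714
[[ 0.6037 -0.2555  0.02  ]
 [ 0.6283 -0.1895  0.02  ]
 [ 0.6634 -0.2025  0.02  ]]
pos [ 0.5376 -0.1554  0.1504] [-179.9915    0.0118   69.6858] t 3.425 az total -0.005483854847063263 shift after turn mm [2.1804 0.0488 0.4108] shift before turn [2.1807 0.0369 0.4108] max/row count 0.03634057236322148 0.030465860261462575
```

Run:
```python
from h import *
plan(.532,-.1506,.006,67)
```

```text
pos [ 0.5376 -0.1554  0.1504] [-179.9915    0.0118   69.6858] t 3.425 az total 0.04687602271276603 shift after turn mm [  2.1892  -7.0306 144.4108] shift before turn [  2.5162  -6.9203 144.4108] max/row count 2.406847175737435 0.2604223484042557
```

Emit:
{"op": "step_arm", "data": {
  "targets": [
    {"gripper": 0.8,"x": 2.2,"y": -7,"z": 30,"ax": 0,"ay": 0,"az": 0.047},
    {"gripper": 0.8,"x": 0,"y": 0,"z": 40,"ax": 0,"ay": 0,"az": 0},
    {"gripper": 0.8,"x": 0,"y": 0,"z": 30,"ax": 0,"ay": 0,"az": 0},
    {"gripper": 0.8,"x": 0,"y": 0,"z": 10,"ax": 0,"ay": 0,"az": 0},
    {"gripper": 0.8,"x": 0,"y": 0,"z": 0,"ax": 0,"ay": 0,"az": 0},
    {"gripper": 0.8,"x": 0,"y": 0,"z": 0,"ax": 0,"ay": 0,"az": 0},
    {"gripper": 0.8,"x": 0,"y": 0,"z": 0,"ax": 0,"ay": 0,"az": 0}
  ]
}}

```text
time: 4.3
eef_pos: [0.533, -0.1505, 0.0416]
tool_rot: [179.9, -0.0, 67.0]
ft_force: [1.0, 0.4, 1.1]
grip_width: 0.9
```

Run:
```python
from h import *
plan(.532,-.1506,.006,67)
save('wrist','w3.png')
```

```text
pos [ 0.533  -0.1505  0.0416] [179.891   -0.0148  67.032 ] t 4.3 az total 0.0005578733144870895 shift after turn mm [-0.5119 -0.9182 35.5589] shift before turn [-0.5114 -0.9185 35.5589] max/row count 0.592648498511369 0.003099296191594942
```

View pics/w3.png

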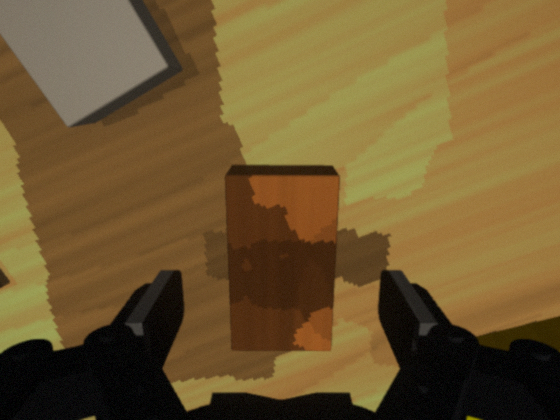

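The block (228–338 px) sits centred between the finger tips at (183,290) and (380,290). I'll descend and grip it.

Emit:
{"op": "step_arm", "data": {
  "targets": [
    {"gripper": 0.8,"x": -0.5,"y": -1,"z": 20,"ax": 0,"ay": 0,"az": 0},
    {"gripper": 0.8,"x": 0,"y": 0,"z": 15.5,"ax": 0,"ay": 0,"az": 0},
    {"gripper": 0.8,"x": 0,"y": 0,"z": 0,"ax": 0,"ay": 0,"az": 0},
    {"gripper": 0.8,"x": 0,"y": 0,"z": 0,"ax": 0,"ay": 0,"az": 0},
    {"gripper": -0.1,"x": 0,"y": 0,"z": 0,"ax": 0,"ay": 0,"az": 0},
    {"gripper": -0.1,"x": 0,"y": 0,"z": 0,"ax": 0,"ay": 0,"az": 0},
    {"gripper": -0.1,"x": 0,"y": 0,"z": 0,"ax": 0,"ay": 0,"az": 0},
    {"gripper": -0.1,"x": 0,"y": 0,"z": 0,"ax": 0,"ay": 0,"az": 0}
  ],
  "newtons": 40
}}

```text
time: 5.35
eef_pos: [0.5318, -0.1504, 0.0056]
tool_rot: [179.9, -0.0, 67.0]
ft_force: [-1.3, 0.5, 5.6]
grip_width: 0.574
```

Run:
```python
from h import *
plan(.67,.163,.2,105)
```

```text
pos [ 0.5318 -0.1504  0.0056] [179.921   -0.0106  67.0385] t 5.35 az total -0.662553603035688 shift after turn mm [ 266.9838  214.6434 -194.3733] shift before turn [ 342.5305    4.9997 -194.3733] max/row count 4.449730219853633 3.6808533501982668
```

Emit:
{"op": "step_arm", "data": {
  "targets": [
    {"gripper": -0.1,"x": 0,"y": 0,"z": -15,"ax": 0,"ay": 0,"az": 0},
    {"gripper": -0.1,"x": 0,"y": 0,"z": -30,"ax": 0,"ay": 0,"az": 0},
    {"gripper": -0.1,"x": 0,"y": 0,"z": -40,"ax": 0,"ay": 0,"az": 0},
    {"gripper": -0.1,"x": 20,"y": 0,"z": -40,"ax": 0,"ay": 0,"az": 0},
    {"gripper": -0.1,"x": 42.5,"y": 1,"z": -40,"ax": 0,"ay": 0,"az": 0},
    {"gripper": -0.1,"x": 50,"y": 1,"z": -29,"ax": 0,"ay": 0,"az": 0},
    {"gripper": -0.1,"x": 50,"y": 1,"z": 0,"ax": 0,"ay": 0,"az": 0},
    {"gripper": -0.1,"x": 50,"y": 1,"z": 0,"ax": 0,"ay": 0,"az": 0},
    {"gripper": -0.1,"x": 50,"y": 1,"z": 0,"ax": 0,"ay": 0,"az": 0},
    {"gripper": -0.1,"x": 50,"y": 0,"z": 0,"ax": 0,"ay": 0,"az": 0},
    {"gripper": -0.1,"x": 30,"y": 0,"z": 0,"ax": 0,"ay": 0,"az": 0},
    {"gripper": -0.1,"x": 0,"y": 0,"z": 0,"ax": 0,"ay": 0,"az": -0.166},
    {"gripper": -0.1,"x": 0,"y": 0,"z": 0,"ax": 0,"ay": 0,"az": -0.166},
    {"gripper": -0.1,"x": 0,"y": 0,"z": 0,"ax": 0,"ay": 0,"az": -0.166},
    {"gripper": -0.1,"x": 0,"y": 0,"z": 0,"ax": 0,"ay": 0,"az": -0.166},
    {"gripper": -0.1,"x": 0,"y": 0,"z": 0,"ax": 0,"ay": 0,"az": 0},
    {"gripper": -0.1,"x": 0,"y": 0,"z": 0,"ax": 0,"ay": 0,"az": 0},
    {"gripper": -0.1,"x": 0,"y": 0,"z": 0,"ax": 0,"ay": 0,"az": 0}
  ]
}}

```text
time: 7.6
eef_pos: [0.6695, 0.1631, 0.1989]
tool_rot: [-180.0, 0.0, 105.0]
ft_force: [0.6, -0.4, -2.2]
grip_width: 0.573
```

Run:
```python
from h import *
import pickle
s=ctrl.state(); im=save('wrist','w4.png'); print(s['eef_pos'],s['tool_rot'],s['dq'],s['grip_width'])
s=ctrl.state(); im=save('wrist','w4.png'); print(s['eef_pos'],s['tool_rot'],s['dq'],s['grip_width'])
pickle.dump(s,open('w4.pkl','wb'))
b=cv2.imread('pics/w4.png'); cv2.imwrite('pics/w4b.png',cv2.resize(b[60:420],(784,504),interpolation=cv2.INTER_CUBIC))
```

```text
[0.6695 0.1631 0.1989] [-179.9963    0.0013  104.9611] [ 0.1105  0.1008 -0.09    0.0272  0.0599 -0.5842] 0.5725799805339833
[0.6695 0.1631 0.1989] [-179.9984   -0.0009  104.9907] [ 0.0716 -0.0295 -0.0712 -0.0829  0.0106 -0.5207] 0.5785927713574451
```

View pics/w4.png

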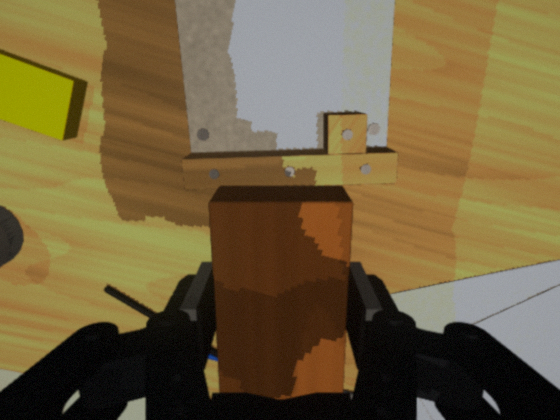

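Board view: the fence runs along v≈150–185 from u=183 to 396, and the stop is at (325–367, 113–153). I'll zoom in for the corner measurement.

Run:
```python
from h import *
b=cv2.imread('pics/w4.png'); z=cv2.resize(b[100:190,175:405],None,fx=3.45,fy=3.45,interpolation=cv2.INTER_CUBIC); cv2.imwrite('pics/w4z.png',cv2.convertScaleAbs(z,alpha=1.5,beta=20))
```

```text
(no output)
```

View pics/w4z.png

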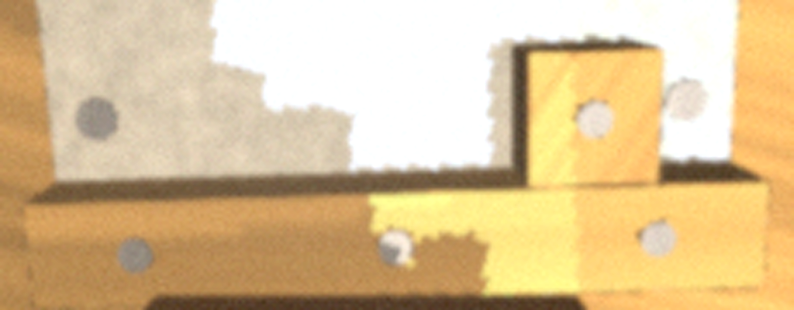

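```bash
cat > fitc.py <<'E'
from h import *
import pickle
from scipy.optimize import least_squares
s=pickle.load(open('w4.pkl','rb')); p,T=Twc('wrist',s)
M=np.array([[0,55,34],[0,-115,34],[0,-115,0],[0,0,0],[-30,0,34],[-30,30,34],[0,30,34],[0,0,34],[-30,0,0],[0,55,0]])/1e3
Z=np.array([[765,181],[30,205],[57,184],[514,167],[527,50],[662,48],[660,183],[527,187],[514,45],[733,163]])/3.45+[175,100]
def W(v,M): c,q=np.cos(v[2]),np.sin(v[2]); return np.c_[v[0]+c*M[:,0]-q*M[:,1], v[1]+q*M[:,0]+c*M[:,1], .012+v[3]+M[:,2]]
f=lambda v:(proj(p,T,W(v,M))-Z).ravel()
for fix in (1,0):
    r=least_squares((lambda v:f(np.r_[v,0])) if fix else f,[.64,.184,.27]+([] if fix else [0]),loss='soft_l1')
    print(r.x,np.degrees(r.x[2])); print(f(np.r_[r.x,0] if fix else r.x).reshape(-1,2))
E
python3 fitc.py
```

```text
[0.6349 0.1909 0.2952] 16.914954804849952
[[ 2.123  -0.2169]
 [-2.4062  0.2951]
 [-0.393  -0.4528]
 [-0.6322  0.029 ]
 [ 0.3926  0.8299]
 [ 1.05   -0.1172]
 [ 0.2264  0.3887]
 [ 0.2332  0.6084]
 [-0.6191 -0.2792]
 [-0.3102 -1.1356]]
[ 0.6352  0.1914  0.2955 -0.0036] 16.931577392303637
[[ 1.2484 -0.403 ]
 [-0.7151  0.0869]
 [ 1.0276 -0.5683]
 [-0.6171 -0.0803]
 [ 0.3405  1.1065]
 [ 0.5144  0.1675]
 [-0.265   0.1978]
 [ 0.1956  0.4125]
 [-0.614  -0.0024]
 [-0.9738 -1.2383]]
```

```bash
cat >> h.py <<'E'
C=[.635,.191,np.radians(16.9)]
def c2w(x,y): c,q=np.cos(C[2]),np.sin(C[2]); return C[0]+(c*x-q*y)/1e3, C[1]+(q*x+c*y)/1e3
def w2c(x,y): c,q=np.cos(C[2]),np.sin(C[2]); dx,dy=x-C[0],y-C[1]; return 1e3*(c*dx+q*dy),1e3*(-q*dx+c*dy)
E
python3 - <<'E'
from h import *
plan(*c2w(-57,-30),.065,106.9)
E
```

```text
pos [0.6695 0.163  0.1988] [-179.9966   -0.0008  105.0067] t 7.7 az total -0.033044241121235274 shift after turn mm [  6.7681 -81.8571 133.8158] shift before turn [  4.06   -82.036  133.8158] max/row count 2.230263426719086 0.18357911734019597
```

Emit:
{"op": "step_arm", "data": {
  "targets": [
    {"gripper": -0.1,"x": 4,"y": -41,"z": 0,"ax": 0,"ay": 0,"az": 0},
    {"gripper": -0.1,"x": 0,"y": -41,"z": 20,"ax": 0,"ay": 0,"az": -0.033},
    {"gripper": -0.1,"x": 0,"y": 0,"z": 50,"ax": 0,"ay": 0,"az": 0},
    {"gripper": -0.1,"x": 0,"y": 0,"z": 45,"ax": 0,"ay": 0,"az": 0},
    {"gripper": -0.1,"x": 0,"y": 0,"z": 19,"ax": 0,"ay": 0,"az": 0},
    {"gripper": -0.1,"x": 0,"y": 0,"z": 0,"ax": 0,"ay": 0,"az": 0},
    {"gripper": -0.1,"x": 0,"y": 0,"z": 0,"ax": 0,"ay": 0,"az": 0},
    {"gripper": -0.1,"x": 0,"y": 0,"z": 0,"ax": 0,"ay": 0,"az": 0}
  ]
}}

```text
time: 8.7
eef_pos: [0.5903, 0.1459, 0.0667]
tool_rot: [179.8, 0.0, 107.0]
ft_force: [0.9, -0.0, -0.6]
grip_width: 0.577
```

Run:
```python
from h import *
s=ctrl.state();print(w2c(*s['eef_pos'][:2]))
plan(*c2w(-57,-30),.02,106.9)
save('wrist','w5.png');save('scene','s5.png')
b=cv2.imread('pics/s5.png');cv2.imwrite('pics/s5z.png',cv2.resize(b[120:340,290:480],None,fx=2.7,fy=2.7,interpolation=cv2.INTER_CUBIC))
```

```text
(np.float64(-55.85928748936071), np.float64(-30.188041877840813))
pos [0.5903 0.1459 0.0667] [179.8457   0.0088 106.9656] t 8.7 az total 0.0011452651768881772 shift after turn mm [ 0.188  -1.1407 46.6537] shift before turn [ 0.1893 -1.1405 46.6537] max/row count 0.777561806646475 0.006362584316045429
```

View pics/w5.png

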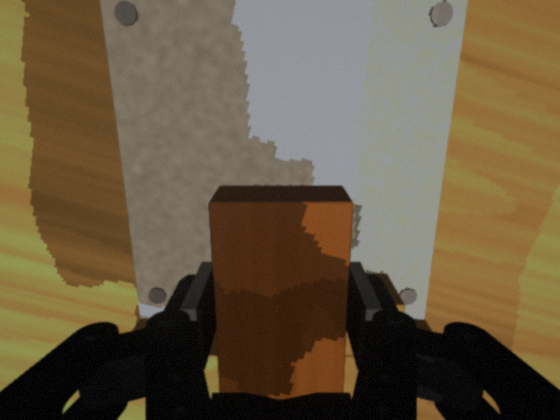

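View pics/s5z.png

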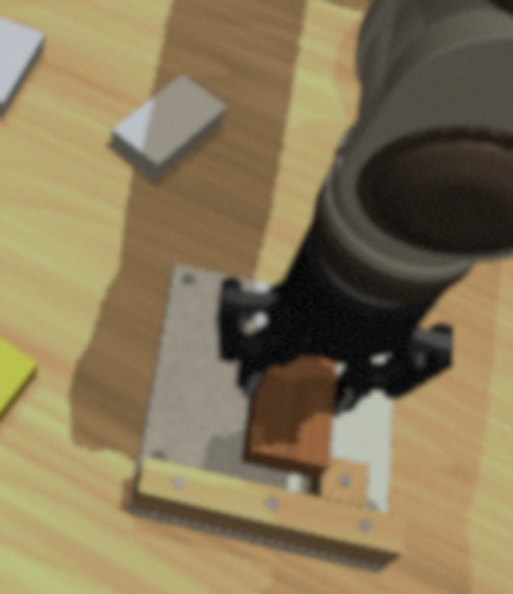

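Both views show the block held level over the board, just short of the stop and fence. Next I'll lower it.

Emit:
{"op": "step_arm", "data": {
  "targets": [
    {"gripper": -0.1,"x": 0,"y": -1,"z": 25,"ax": 0,"ay": 0,"az": 0},
    {"gripper": -0.1,"x": 0,"y": 0,"z": 15,"ax": 0,"ay": 0,"az": 0},
    {"gripper": -0.1,"x": 0,"y": 0,"z": 5,"ax": 0,"ay": 0,"az": 0},
    {"gripper": -0.1,"x": 0,"y": 0,"z": 0,"ax": 0,"ay": 0,"az": 0},
    {"gripper": -0.1,"x": 0,"y": 0,"z": 0,"ax": 0,"ay": 0,"az": 0},
    {"gripper": -0.1,"x": 0,"y": 0,"z": 0,"ax": 0,"ay": 0,"az": 0},
    {"gripper": -0.1,"x": 0,"y": 0,"z": 0,"ax": 0,"ay": 0,"az": 0}
  ]
}}

```text
time: 9.68
eef_pos: [0.5885, 0.1454, 0.0202]
tool_rot: [180.0, 0.0, 107.0]
ft_force: [0.5, 0.6, -1.1]
grip_width: 0.572
```

Emit:
{"op": "step_arm", "data": {
  "targets": [
    {"gripper": -0.1,"x": 0,"y": 2,"z": 0,"ax": 0,"ay": 0,"az": 0},
    {"gripper": -0.1,"x": 0,"y": 2,"z": 0,"ax": 0,"ay": 0,"az": 0},
    {"gripper": -0.1,"x": 0,"y": 0,"z": 0,"ax": 0,"ay": 0,"az": 0},
    {"gripper": -0.1,"x": 0,"y": 0,"z": 0,"ax": 0,"ay": 0,"az": 0}
  ]
}}

```text
time: 10.18
eef_pos: [0.5921, 0.1465, 0.0197]
tool_rot: [-180.0, -0.0, 107.0]
ft_force: [-0.2, 0.4, -1.6]
grip_width: 0.574
```

Moved freely with no contact yet. I'll keep going toward the fence in small steps.

Emit:
{"op": "step_arm", "data": {
  "targets": [
    {"gripper": -0.1,"x": 0,"y": 1,"z": 0,"ax": 0,"ay": 0,"az": 0},
    {"gripper": -0.1,"x": 0,"y": 1,"z": 0,"ax": 0,"ay": 0,"az": 0},
    {"gripper": -0.1,"x": 0,"y": 0,"z": 0,"ax": 0,"ay": 0,"az": 0},
    {"gripper": -0.1,"x": 0,"y": 0,"z": 0,"ax": 0,"ay": 0,"az": 0}
  ]
}}

```text
time: 10.68
eef_pos: [0.5937, 0.147, 0.0197]
tool_rot: [-180.0, -0.0, 107.0]
ft_force: [-3.5, 0.6, -1.0]
grip_width: 0.573
```

Emit:
{"op": "step_arm", "data": {
  "targets": [
    {"gripper": -0.1,"x": 0,"y": 1,"z": 0,"ax": 0,"ay": 0,"az": 0},
    {"gripper": -0.1,"x": 0,"y": 0,"z": 0,"ax": 0,"ay": 0,"az": 0},
    {"gripper": -0.1,"x": 0,"y": 0,"z": 0,"ax": 0,"ay": 0,"az": 0}
  ]
}}

```text
time: 11.05
eef_pos: [0.5938, 0.147, 0.0196]
tool_rot: [-179.9, -0.0, 107.0]
ft_force: [-9.0, -1.7, 1.9]
grip_width: 0.576
```

Fence contact, at about 6 N per mm. I'll ease off slightly and move toward the stop.

Emit:
{"op": "step_arm", "data": {
  "targets": [
    {"gripper": -0.1,"x": 0,"y": -0.8,"z": 0,"ax": 0,"ay": 0,"az": 0},
    {"gripper": -0.1,"x": 1.5,"y": 0,"z": 0,"ax": 0,"ay": 0,"az": 0},
    {"gripper": -0.1,"x": 1.5,"y": 0,"z": 0,"ax": 0,"ay": 0,"az": 0},
    {"gripper": -0.1,"x": 0,"y": 0,"z": 0,"ax": 0,"ay": 0,"az": 0},
    {"gripper": -0.1,"x": 0,"y": 0,"z": 0,"ax": 0,"ay": 0,"az": 0}
  ]
}}

```text
time: 11.68
eef_pos: [0.593, 0.1496, 0.0194]
tool_rot: [-179.9, 0.0, 106.9]
ft_force: [-4.1, -2.5, -0.5]
grip_width: 0.572
```

Emit:
{"op": "step_arm", "data": {
  "targets": [
    {"gripper": -0.1,"x": 1,"y": 0,"z": 0,"ax": 0,"ay": 0,"az": 0},
    {"gripper": -0.1,"x": 0,"y": 0,"z": 0,"ax": 0,"ay": 0,"az": 0},
    {"gripper": -0.1,"x": 0,"y": 0,"z": 0,"ax": 0,"ay": 0,"az": 0}
  ]
}}

```text
time: 12.05
eef_pos: [0.5927, 0.1505, 0.0194]
tool_rot: [-179.9, 0.0, 106.9]
ft_force: [-2.8, -3.3, -0.8]
grip_width: 0.574
```

Run:
```python
from h import *
s=ctrl.state();print(w2c(*s['eef_pos'][:2]),s['ft_force'],s['moment'])
```

```text
(np.float64(-52.214851554476404), np.float64(-26.469800632885278)) [-2.7953 -3.3057 -0.8077] [-0.6541  0.7303 -0.2503]
```

Emit:
{"op": "step_arm", "data": {
  "targets": [
    {"gripper": -0.1,"x": 1,"y": 0,"z": 0,"ax": 0,"ay": 0,"az": 0},
    {"gripper": -0.1,"x": 0,"y": 0,"z": 0,"ax": 0,"ay": 0,"az": 0},
    {"gripper": -0.1,"x": 0,"y": 0,"z": 0,"ax": 0,"ay": 0,"az": 0}
  ]
}}

```text
time: 12.42
eef_pos: [0.5924, 0.1515, 0.0194]
tool_rot: [-179.9, 0.0, 106.9]
ft_force: [-4.7, -2.6, -1.2]
grip_width: 0.572
```

Emit:
{"op": "step_arm", "data": {
  "targets": [
    {"gripper": -0.1,"x": 1,"y": 0,"z": 0,"ax": 0,"ay": 0,"az": 0},
    {"gripper": -0.1,"x": 0,"y": 0,"z": 0,"ax": 0,"ay": 0,"az": 0},
    {"gripper": -0.1,"x": 0,"y": 0,"z": 0,"ax": 0,"ay": 0,"az": 0}
  ]
}}

```text
time: 12.8
eef_pos: [0.5922, 0.1524, 0.0195]
tool_rot: [-179.9, 0.0, 106.9]
ft_force: [-4.3, -3.5, -1.4]
grip_width: 0.573
```

Run:
```python
from h import *
s=ctrl.state();print(w2c(*s['eef_pos'][:2]),s['ft_force'],s['moment'])
```

```text
(np.float64(-52.20591765231791), np.float64(-24.463392188304095)) [-4.3236 -3.5064 -1.3549] [-0.6713  0.7636 -0.2254]
```

Emit:
{"op": "step_arm", "data": {
  "targets": [
    {"gripper": -0.1,"x": 1,"y": 0,"z": 0,"ax": 0,"ay": 0,"az": 0},
    {"gripper": -0.1,"x": 0,"y": 0,"z": 0,"ax": 0,"ay": 0,"az": 0},
    {"gripper": -0.1,"x": 0,"y": 0,"z": 0,"ax": 0,"ay": 0,"az": 0}
  ]
}}

```text
time: 13.18
eef_pos: [0.5921, 0.1525, 0.0195]
tool_rot: [-179.9, 0.1, 106.9]
ft_force: [-2.5, -7.8, -1.5]
grip_width: 0.574
```

Emit:
{"op": "step_arm", "data": {
  "targets": [
    {"gripper": -0.1,"x": 1,"y": 0,"z": 0,"ax": 0,"ay": 0,"az": 0},
    {"gripper": -0.1,"x": 0,"y": 0,"z": 0,"ax": 0,"ay": 0,"az": 0},
    {"gripper": -0.1,"x": 0,"y": 0,"z": 0,"ax": 0,"ay": 0,"az": 0}
  ]
}}

```text
time: 13.55
eef_pos: [0.5921, 0.1526, 0.0195]
tool_rot: [-179.9, 0.2, 106.9]
ft_force: [-1.0, -11.6, -0.4]
grip_width: 0.574
```

Run:
```python
from h import *
s=ctrl.state();print(w2c(*s['eef_pos'][:2]),s['ft_force'],s['moment'])
```

```text
(np.float64(-52.253238168408416), np.float64(-24.24485462850407)) [ -0.9882 -11.602   -0.4414] [-2.262   0.3106 -0.3474]
```

Firm stop contact. I'll ease the side load and lower onto the board.

Emit:
{"op": "step_arm", "data": {
  "targets": [
    {"gripper": -0.1,"x": -1.2,"y": 0,"z": 0,"ax": 0,"ay": 0,"az": 0},
    {"gripper": -0.1,"x": 0,"y": 0,"z": 1.5,"ax": 0,"ay": 0,"az": 0},
    {"gripper": -0.1,"x": 0,"y": 0,"z": 0,"ax": 0,"ay": 0,"az": 0},
    {"gripper": -0.1,"x": 0,"y": 0,"z": 0,"ax": 0,"ay": 0,"az": 0}
  ]
}}

```text
time: 14.05
eef_pos: [0.5921, 0.1525, 0.0186]
tool_rot: [-180.0, 0.1, 106.9]
ft_force: [-4.6, -7.5, 3.3]
grip_width: 0.577
```

Emit:
{"op": "step_arm", "data": {
  "targets": [
    {"gripper": -0.1,"x": 0,"y": 0,"z": 0.7,"ax": 0,"ay": 0,"az": 0},
    {"gripper": -0.1,"x": 0,"y": 0,"z": 0,"ax": 0,"ay": 0,"az": 0},
    {"gripper": -0.1,"x": 0,"y": 0,"z": 0,"ax": 0,"ay": 0,"az": 0}
  ]
}}

```text
time: 14.42
eef_pos: [0.5921, 0.1526, 0.0181]
tool_rot: [-180.0, 0.1, 106.9]
ft_force: [-7.0, -7.9, 6.1]
grip_width: 0.574
```

Emit:
{"op": "step_arm", "data": {
  "targets": [
    {"gripper": -0.1,"x": -0.3,"y": -0.3,"z": 0.3,"ax": 0,"ay": 0,"az": 0},
    {"gripper": -0.1,"x": 0,"y": 0,"z": 0,"ax": 0,"ay": 0,"az": 0},
    {"gripper": 0.5,"x": 0,"y": 0,"z": 0,"ax": 0,"ay": 0,"az": 0},
    {"gripper": 0.6,"x": 0,"y": 0,"z": 0,"ax": 0,"ay": 0,"az": 0},
    {"gripper": 0.6,"x": 0,"y": 0,"z": 0,"ax": 0,"ay": 0,"az": 0},
    {"gripper": 0.6,"x": 0,"y": 0,"z": 0,"ax": 0,"ay": 0,"az": 0},
    {"gripper": 0.6,"x": 0,"y": 0,"z": 0,"ax": 0,"ay": 0,"az": 0}
  ]
}}

```text
time: 15.3
eef_pos: [0.5921, 0.1533, 0.0173]
tool_rot: [180.0, -0.0, 107.0]
ft_force: [-0.1, 0.1, -0.3]
grip_width: 0.795
```

Run:
```python
from h import *
s=ctrl.state();print(w2c(*s['eef_pos'][:2]),s['eef_pos'],s['ft_force'],s['grip_width'])
save('wrist','w6.png')
```

```text
(np.float64(-52.01171343562035), np.float64(-23.561899584046827)) [0.5921 0.1533 0.0173] [-0.0679  0.1323 -0.3107] 0.7949791467179951
```

View pics/w6.png

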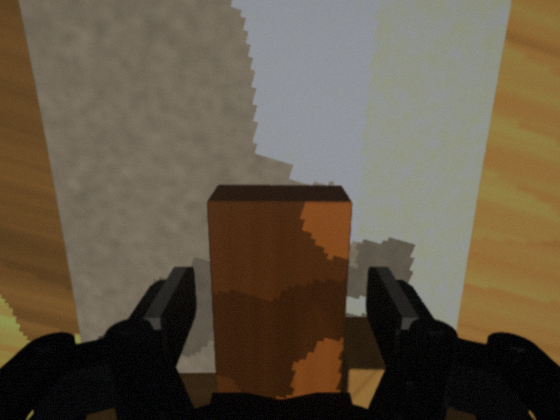

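Released with clear gaps on both sides: finger inner edges at u=195 and 367, block spanning 208–352. I'll lift straight up and check the seating.

Emit:
{"op": "step_arm", "data": {
  "targets": [
    {"gripper": 0.6,"x": 0,"y": 0,"z": -20,"ax": 0,"ay": 0,"az": 0},
    {"gripper": 0.6,"x": 0,"y": 0,"z": -40,"ax": 0,"ay": 0,"az": 0},
    {"gripper": 0.8,"x": 0,"y": 10,"z": -50,"ax": 0,"ay": 0,"az": 0},
    {"gripper": 0.8,"x": 0,"y": 30,"z": -50,"ax": 0,"ay": 0,"az": 0},
    {"gripper": 0.8,"x": 0,"y": 25,"z": -20,"ax": 0,"ay": 0,"az": 0},
    {"gripper": 0.8,"x": 0,"y": 0,"z": 0,"ax": 0,"ay": 0,"az": 0},
    {"gripper": 0.8,"x": 0,"y": 0,"z": 0,"ax": 0,"ay": 0,"az": 0},
    {"gripper": 0.8,"x": 0,"y": 0,"z": 0,"ax": 0,"ay": 0,"az": 0}
  ]
}}

```text
time: 16.35
eef_pos: [0.6532, 0.1719, 0.1966]
tool_rot: [-179.9, -0.0, 107.0]
ft_force: [0.3, -0.2, 0.2]
grip_width: 0.9
```

Run:
```python
from h import *
import pickle
s=ctrl.state();im=save('wrist','w7.png');pickle.dump(s,open('w7.pkl','wb'));print(s['eef_pos'],s['tool_rot'])
b=cv2.imread('pics/w7.png');z=cv2.resize(b[60:260,160:420],None,fx=3,fy=3,interpolation=cv2.INTER_CUBIC);cv2.imwrite('pics/w7z.png',cv2.convertScaleAbs(z,alpha=1.4,beta=15))
```

```text
[0.6532 0.1719 0.1966] [-179.904    -0.0053  106.9702]
```

View pics/w7z.png

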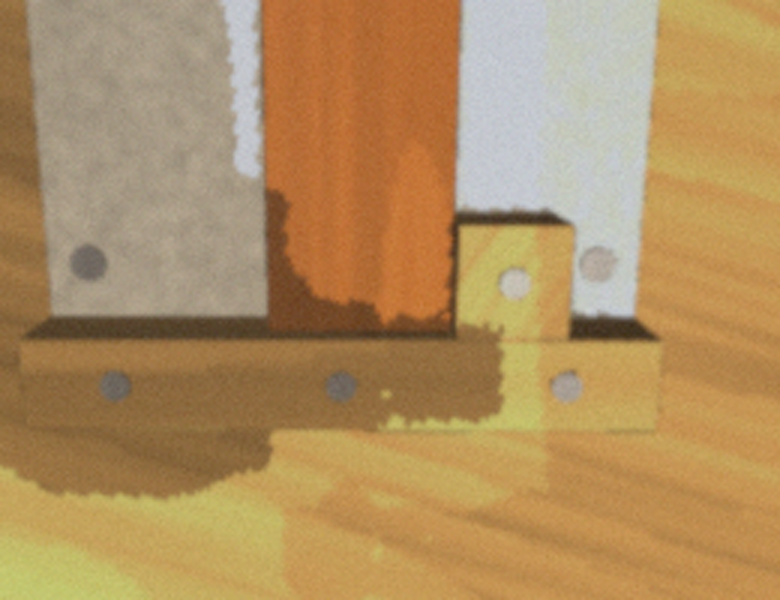

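The block is snug against the fence and the stop, and square. On to the plate.

Run:
```python
from h import *
plan(.453,-.318,.15,88)
```

```text
pos [0.6533 0.172  0.1968] [-179.927    -0.0031  106.9683] t 16.4 az total 0.3310588605077309 shift after turn mm [-496.6626 -183.1121   46.7553] shift before turn [-410.1736 -334.6064   46.7553] max/row count 8.277709968019858 1.8392158917096164
```

Emit:
{"op": "step_arm", "data": {
  "targets": [
    {"gripper": 0.8,"x": -30,"y": -20,"z": 0,"ax": 0,"ay": 0,"az": 0},
    {"gripper": 0.8,"x": -47.5,"y": -39,"z": 0,"ax": 0,"ay": 0,"az": 0},
    {"gripper": 0.8,"x": -47.5,"y": -39,"z": 0,"ax": 0,"ay": 0,"az": 0},
    {"gripper": 0.8,"x": -47.5,"y": -39,"z": 0,"ax": 0,"ay": 0,"az": 0},
    {"gripper": 0.8,"x": -47.5,"y": -39,"z": 0,"ax": 0,"ay": 0,"az": 0},
    {"gripper": 0.8,"x": -47.5,"y": -39,"z": 0,"ax": 0,"ay": 0,"az": 0},
    {"gripper": 0.8,"x": -47.5,"y": -39,"z": 10,"ax": 0,"ay": 0,"az": 0},
    {"gripper": 0.8,"x": -47.5,"y": -39,"z": 10,"ax": 0,"ay": 0,"az": 0},
    {"gripper": 0.8,"x": -47.7,"y": -41.6,"z": 10,"ax": 0,"ay": 0,"az": 0},
    {"gripper": 0.8,"x": 0,"y": 0,"z": 10,"ax": 0,"ay": 0,"az": 0.166},
    {"gripper": 0.8,"x": 0,"y": 0,"z": 6.8,"ax": 0,"ay": 0,"az": 0.165},
    {"gripper": 0.8,"x": 0,"y": 0,"z": 0,"ax": 0,"ay": 0,"az": 0},
    {"gripper": 0.8,"x": 0,"y": 0,"z": 0,"ax": 0,"ay": 0,"az": 0},
    {"gripper": 0.8,"x": 0,"y": 0,"z": 0,"ax": 0,"ay": 0,"az": 0},
    {"gripper": 0.8,"x": 0,"y": 0,"z": 0,"ax": 0,"ay": 0,"az": 0}
  ]
}}

```text
time: 18.27
eef_pos: [0.4547, -0.3162, 0.151]
tool_rot: [180.0, 0.0, 88.1]
ft_force: [-0.1, 0.7, -0.1]
grip_width: 0.9
```

Run:
```python
from h import *
import pickle
s=ctrl.state();im=save('wrist','w8.png');pickle.dump(s,open('w8.pkl','wb'));print(s['eef_pos'],s['tool_rot'],s['dq'])
b=cv2.imread('pics/w8.png');z=cv2.resize(b[90:290,180:380],None,fx=3,fy=3,interpolation=cv2.INTER_CUBIC);cv2.imwrite('pics/w8z.png',cv2.convertScaleAbs(z,alpha=1.4,beta=15))
```

```text
[ 0.4547 -0.3162  0.151 ] [179.9804   0.0126  88.0863] [-0.1364  0.1544 -0.0115 -0.0483 -0.062   0.3896]
```

View pics/w8z.png

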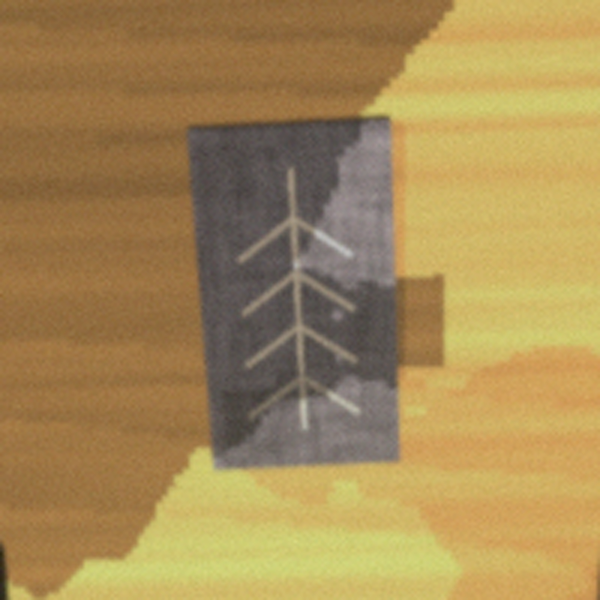

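Run:
```python
from h import *
import pickle
s=pickle.load(open('w8.pkl','rb'))
p,T=Twc('wrist',s)
c=np.array([[191,129],[389,121],[399,461],[215,467]])/3+[180,90]
X=unproj(p,T,c,.012); print(X, X.mean(0))
print([np.linalg.norm(X[i]-X[(i+1)%4]) for i in range(4)])
for a,b in((0,3),(1,2)): d=X[b]-X[a]; print(np.degrees(np.arctan2(d[1],d[0])))
for a,b in((1,0),(2,3)): d=X[a]-X[b]; print(np.degrees(np.arctan2(d[1],d[0])))
print(proj(p,T,[X.mean(0)]))
```

```text
[[ 0.4097 -0.3429  0.012 ]
 [ 0.4094 -0.2945  0.012 ]
 [ 0.499  -0.2929  0.012 ]
 [ 0.499  -0.3421  0.012 ]] [ 0.4543 -0.3181  0.012 ]
[np.float64(0.048361980178023026), np.float64(0.08955080229826486), np.float64(0.04923912121549453), np.float64(0.08933888927304066)]
0.4976012596130254
1.0581642435421588
90.33314867377035
90.09447536242244
[[279.5972 190.7725]]
```

Run:
```python
from h import *
plan(.4473,-.3182,.03,90.5)
```

```text
pos [ 0.4547 -0.3162  0.1509] [179.9881   0.0101  88.0666] t 18.325 az total -0.0424710368310004 shift after turn mm [ -1.887   -7.4249 120.9259] shift before turn [ -2.2005  -7.3381 120.9259] max/row count 2.0154310739490033 0.23595020461666888
```

Emit:
{"op": "step_arm", "data": {
  "targets": [
    {"gripper": 0.5,"x": -2.2,"y": -7.3,"z": 40,"ax": 0,"ay": 0,"az": -0.0425},
    {"gripper": 0.5,"x": 0,"y": 0,"z": 45,"ax": 0,"ay": 0,"az": 0},
    {"gripper": 0.5,"x": 0,"y": 0,"z": 36,"ax": 0,"ay": 0,"az": 0},
    {"gripper": 0.5,"x": 0,"y": 0,"z": 0,"ax": 0,"ay": 0,"az": 0},
    {"gripper": 0.5,"x": 0,"y": 0,"z": 0,"ax": 0,"ay": 0,"az": 0},
    {"gripper": 0.5,"x": 0,"y": 0,"z": 0,"ax": 0,"ay": 0,"az": 0}
  ]
}}

```text
time: 19.08
eef_pos: [0.4482, -0.3189, 0.0318]
tool_rot: [179.9, 0.1, 90.5]
ft_force: [-0.8, 0.4, -0.4]
grip_width: 0.749
```

Run:
```python
from h import *
plan(.4473,-.3182,.003,90.5)
save('wrist','w9.png')
```

```text
pos [ 0.4482 -0.3189  0.0318] [179.866    0.0971  90.4518] t 19.075 az total -0.0008404470469471903 shift after turn mm [ 0.7328 -0.8832 28.7641] shift before turn [ 0.7321 -0.8838 28.7641] max/row count 0.4794020692664691 0.004669150260817724
```

View pics/w9.png

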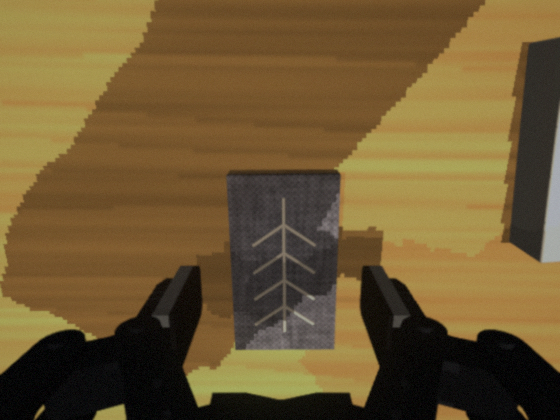

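The plate (230–340 px) sits nearly centred between the finger tips (200, 362). I'll correct by +0.7 mm and descend.

Emit:
{"op": "step_arm", "data": {
  "targets": [
    {"gripper": 0.45,"x": 0.7,"y": -0.5,"z": 15,"ax": 0,"ay": 0,"az": 0},
    {"gripper": 0.4,"x": 0,"y": 0,"z": 10,"ax": 0,"ay": 0,"az": 0},
    {"gripper": 0.4,"x": 0,"y": 0,"z": 2,"ax": 0,"ay": 0,"az": 0},
    {"gripper": 0.4,"x": 0,"y": 0,"z": 0,"ax": 0,"ay": 0,"az": 0},
    {"gripper": 0.4,"x": 0,"y": 0,"z": 0,"ax": 0,"ay": 0,"az": 0},
    {"gripper": 0.4,"x": 0,"y": 0,"z": 0,"ax": 0,"ay": 0,"az": 0}
  ]
}}

```text
time: 19.88
eef_pos: [0.4469, -0.3177, 0.0031]
tool_rot: [180.0, 0.0, 90.4]
ft_force: [-0.1, -0.1, -0.3]
grip_width: 0.701
```

Emit:
{"op": "step_arm", "data": {
  "targets": [
    {"gripper": 0.4,"x": 0,"y": 0,"z": 1.5,"ax": 0,"ay": 0,"az": 0},
    {"gripper": 0.4,"x": 0,"y": 0,"z": 0,"ax": 0,"ay": 0,"az": 0},
    {"gripper": 0.4,"x": 0,"y": 0,"z": 0,"ax": 0,"ay": 0,"az": 0}
  ]
}}

```text
time: 20.25
eef_pos: [0.4467, -0.3175, 0.0012]
tool_rot: [-180.0, -0.0, 90.4]
ft_force: [0.3, -0.2, 0.1]
grip_width: 0.701
```

Emit:
{"op": "step_arm", "data": {
  "targets": [
    {"gripper": 0.4,"x": 0,"y": 0,"z": 1.5,"ax": 0,"ay": 0,"az": 0},
    {"gripper": 0.4,"x": 0,"y": 0,"z": 0,"ax": 0,"ay": 0,"az": 0},
    {"gripper": 0.4,"x": 0,"y": 0,"z": 0,"ax": 0,"ay": 0,"az": 0}
  ]
}}

```text
time: 20.62
eef_pos: [0.4467, -0.3176, -0.0003]
tool_rot: [-180.0, -0.0, 90.4]
ft_force: [0.2, 0.6, -0.4]
grip_width: 0.697
```

Emit:
{"op": "step_arm", "data": {
  "targets": [
    {"gripper": 0.4,"x": 0,"y": 0,"z": 1.5,"ax": 0,"ay": 0,"az": 0},
    {"gripper": 0.4,"x": 0,"y": 0,"z": 0,"ax": 0,"ay": 0,"az": 0},
    {"gripper": 0.4,"x": 0,"y": 0,"z": 0,"ax": 0,"ay": 0,"az": 0}
  ]
}}

```text
time: 21.0
eef_pos: [0.4467, -0.3176, -0.0018]
tool_rot: [-180.0, -0.0, 90.4]
ft_force: [-0.7, 0.4, -0.2]
grip_width: 0.698
```

Emit:
{"op": "step_arm", "data": {
  "targets": [
    {"gripper": -0.1,"x": 0,"y": 0,"z": 0,"ax": 0,"ay": 0,"az": 0},
    {"gripper": -0.1,"x": 0,"y": 0,"z": 0,"ax": 0,"ay": 0,"az": 0},
    {"gripper": -0.1,"x": 0,"y": 0,"z": 0,"ax": 0,"ay": 0,"az": 0},
    {"gripper": -0.1,"x": 0,"y": 0,"z": 0,"ax": 0,"ay": 0,"az": 0}
  ],
  "newtons": 45
}}

```text
time: 21.5
eef_pos: [0.4469, -0.3177, -0.0014]
tool_rot: [180.0, 0.0, 90.4]
ft_force: [0.6, 0.3, 5.5]
grip_width: 0.57
```

Run:
```python
from h import *
print(ctrl.state()['eef_pos'])
save('wrist','w10.png')
```

```text
[ 0.4469 -0.3177 -0.0014]
```

View pics/w10.png

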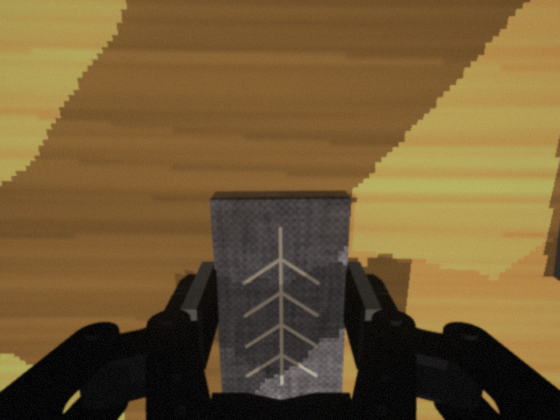

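Run:
```python
from h import *
plan(*c2w(-57,-29),.10,106.9)
```

```text
pos [ 0.4469 -0.3177 -0.0015] [179.9718   0.0212  90.4375] t 21.55 az total -0.28732413489281505 shift after turn mm [ 403.0911  270.8761 -101.4568] shift before turn [ 463.3294  145.5409 -101.4568] max/row count 6.718184243270585 1.5962451938489726
```

Emit:
{"op": "step_arm", "data": {
  "targets": [
    {"gripper": -0.1,"x": 0,"y": 0,"z": -12,"ax": 0,"ay": 0,"az": 0},
    {"gripper": -0.1,"x": 0,"y": 0,"z": -30,"ax": 0,"ay": 0,"az": 0},
    {"gripper": -0.1,"x": 0,"y": 0,"z": -40,"ax": 0,"ay": 0,"az": 0},
    {"gripper": -0.1,"x": 25,"y": 8,"z": -20,"ax": 0,"ay": 0,"az": 0},
    {"gripper": -0.1,"x": 45,"y": 14,"z": 0,"ax": 0,"ay": 0,"az": 0},
    {"gripper": -0.1,"x": 50,"y": 16,"z": 0,"ax": 0,"ay": 0,"az": 0},
    {"gripper": -0.1,"x": 50,"y": 16,"z": 0,"ax": 0,"ay": 0,"az": 0},
    {"gripper": -0.1,"x": 50,"y": 16,"z": 0,"ax": 0,"ay": 0,"az": 0},
    {"gripper": -0.1,"x": 50,"y": 16,"z": 0,"ax": 0,"ay": 0,"az": 0},
    {"gripper": -0.1,"x": 50,"y": 16,"z": 0,"ax": 0,"ay": 0,"az": 0},
    {"gripper": -0.1,"x": 50,"y": 16,"z": 0,"ax": 0,"ay": 0,"az": 0},
    {"gripper": -0.1,"x": 50,"y": 16,"z": 0,"ax": 0,"ay": 0,"az": 0},
    {"gripper": -0.1,"x": 43,"y": 11,"z": 0,"ax": 0,"ay": 0,"az": 0},
    {"gripper": -0.1,"x": 0,"y": 0,"z": 0,"ax": 0,"ay": 0,"az": -0.1435},
    {"gripper": -0.1,"x": 0,"y": 0,"z": 0,"ax": 0,"ay": 0,"az": -0.1435},
    {"gripper": -0.1,"x": 0,"y": 0,"z": 0,"ax": 0,"ay": 0,"az": 0},
    {"gripper": -0.1,"x": 0,"y": 0,"z": 0,"ax": 0,"ay": 0,"az": 0},
    {"gripper": -0.1,"x": 0,"y": 0,"z": 0,"ax": 0,"ay": 0,"az": 0},
    {"gripper": -0.1,"x": 0,"y": 0,"z": 0,"ax": 0,"ay": 0,"az": 0}
  ]
}}

```text
time: 23.92
eef_pos: [0.5881, 0.1464, 0.1003]
tool_rot: [180.0, 0.0, 106.8]
ft_force: [-0.0, -0.8, -0.2]
grip_width: 0.569
```

Run:
```python
from h import *
plan(*c2w(-57,-29),.04,106.9)
save('wrist','w11.png')
```

```text
pos [0.5881 0.1464 0.1003] [179.9958   0.0003 106.823 ] t 23.925 az total -0.0013432541896625239 shift after turn mm [ 0.0467  0.7967 60.3127] shift before turn [ 0.0478  0.7967 60.3127] max/row count 1.0052111096671734 0.00746252327590291
```

View pics/w11.png

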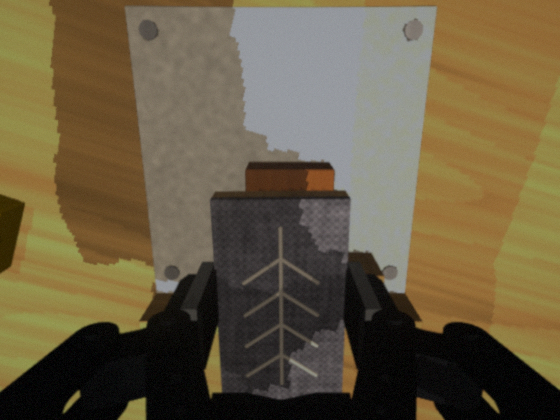

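The plate is held level over the block (its orange near end shows at v≈165–192). I'll lower it to just above the block.

Emit:
{"op": "step_arm", "data": {
  "targets": [
    {"gripper": -0.1,"x": 0,"y": 0.8,"z": 30,"ax": 0,"ay": 0,"az": 0},
    {"gripper": -0.1,"x": 0,"y": 0,"z": 25,"ax": 0,"ay": 0,"az": 0},
    {"gripper": -0.1,"x": 0,"y": 0,"z": 8,"ax": 0,"ay": 0,"az": 0},
    {"gripper": -0.1,"x": 0,"y": 0,"z": 0,"ax": 0,"ay": 0,"az": 0},
    {"gripper": -0.1,"x": 0,"y": 0,"z": 0,"ax": 0,"ay": 0,"az": 0},
    {"gripper": -0.1,"x": 0,"y": 0,"z": 0,"ax": 0,"ay": 0,"az": 0}
  ]
}}

```text
time: 24.72
eef_pos: [0.5894, 0.1469, 0.0383]
tool_rot: [179.9, 0.0, 106.9]
ft_force: [0.0, -0.0, 0.5]
grip_width: 0.572
```

Emit:
{"op": "step_arm", "data": {
  "targets": [
    {"gripper": -0.1,"x": 1.5,"y": 1.5,"z": 0,"ax": 0,"ay": 0,"az": 0},
    {"gripper": -0.1,"x": 1.5,"y": 1.5,"z": 0.5,"ax": 0,"ay": 0,"az": 0},
    {"gripper": -0.1,"x": 0,"y": 0,"z": 0,"ax": 0,"ay": 0,"az": 0},
    {"gripper": -0.1,"x": 0,"y": 0,"z": 0,"ax": 0,"ay": 0,"az": 0},
    {"gripper": -0.1,"x": 0,"y": 0,"z": 0,"ax": 0,"ay": 0,"az": 0}
  ]
}}

```text
time: 25.35
eef_pos: [0.5909, 0.1505, 0.0367]
tool_rot: [-180.0, 0.0, 106.9]
ft_force: [0.1, -0.3, -1.0]
grip_width: 0.569
```

Run:
```python
from h import *
s=ctrl.state();print(w2c(*s['eef_pos'][:2]),s['eef_pos'],s['ft_force'])
```

```text
(np.float64(-54.00328058532004), np.float64(-25.93765656325109)) [0.5909 0.1505 0.0367] [ 0.0761 -0.3085 -0.982 ]
```

Now toward the fence and stop, step by step.

Emit:
{"op": "step_arm", "data": {
  "targets": [
    {"gripper": -0.1,"x": 0,"y": 1,"z": 0,"ax": 0,"ay": 0,"az": 0},
    {"gripper": -0.1,"x": 0,"y": 1,"z": 0,"ax": 0,"ay": 0,"az": 0},
    {"gripper": -0.1,"x": 0,"y": 0,"z": 0,"ax": 0,"ay": 0,"az": 0},
    {"gripper": -0.1,"x": 0,"y": 0,"z": 0,"ax": 0,"ay": 0,"az": 0}
  ]
}}

```text
time: 25.85
eef_pos: [0.5919, 0.1508, 0.0365]
tool_rot: [-179.9, -0.0, 106.9]
ft_force: [-5.5, -1.1, 1.4]
grip_width: 0.566
```

Emit:
{"op": "step_arm", "data": {
  "targets": [
    {"gripper": -0.1,"x": 1,"y": 0,"z": 0,"ax": 0,"ay": 0,"az": 0},
    {"gripper": -0.1,"x": 1,"y": 0,"z": 0,"ax": 0,"ay": 0,"az": 0},
    {"gripper": -0.1,"x": 0,"y": 0,"z": 0,"ax": 0,"ay": 0,"az": 0},
    {"gripper": -0.1,"x": 0,"y": 0,"z": 0,"ax": 0,"ay": 0,"az": 0}
  ]
}}

```text
time: 26.35
eef_pos: [0.5916, 0.1522, 0.0363]
tool_rot: [-179.9, 0.1, 106.8]
ft_force: [-3.8, -4.2, -0.3]
grip_width: 0.575
```

Run:
```python
from h import *
s=ctrl.state();print(w2c(*s['eef_pos'][:2]),s['eef_pos'],s['ft_force'])
```

```text
(np.float64(-52.85497698870545), np.float64(-24.52964821300091)) [0.5916 0.1522 0.0363] [-3.842  -4.2453 -0.2626]
```

Emit:
{"op": "step_arm", "data": {
  "targets": [
    {"gripper": -0.1,"x": 0.8,"y": 0,"z": 0,"ax": 0,"ay": 0,"az": 0},
    {"gripper": -0.1,"x": 0,"y": 0,"z": 1,"ax": 0,"ay": 0,"az": 0},
    {"gripper": -0.1,"x": 0,"y": 0,"z": 0.7,"ax": 0,"ay": 0,"az": 0},
    {"gripper": -0.1,"x": 0,"y": 0,"z": 0,"ax": 0,"ay": 0,"az": 0},
    {"gripper": -0.1,"x": 0,"y": 0,"z": 0,"ax": 0,"ay": 0,"az": 0}
  ]
}}

```text
time: 26.98
eef_pos: [0.5915, 0.1523, 0.0352]
tool_rot: [-179.9, 0.1, 106.8]
ft_force: [-4.5, -8.4, 3.7]
grip_width: 0.573
```

Run:
```python
from h import *
s=ctrl.state();print(w2c(*s['eef_pos'][:2]),s['eef_pos'],s['ft_force'],s['moment'])
```

```text
(np.float64(-52.84412148033121), np.float64(-24.421542130011318)) [0.5915 0.1523 0.0352] [-4.483  -8.3946  3.7114] [-1.4614  0.7752 -0.4761]
```

Emit:
{"op": "step_arm", "data": {
  "targets": [
    {"gripper": -0.1,"x": -0.5,"y": 0,"z": 0.5,"ax": 0,"ay": 0,"az": 0},
    {"gripper": -0.1,"x": 0,"y": 0,"z": 0.4,"ax": 0,"ay": 0,"az": 0},
    {"gripper": -0.1,"x": 0,"y": 0,"z": 0,"ax": 0,"ay": 0,"az": 0},
    {"gripper": -0.1,"x": 0,"y": 0,"z": 0,"ax": 0,"ay": 0,"az": 0}
  ]
}}

```text
time: 27.48
eef_pos: [0.5916, 0.1522, 0.0348]
tool_rot: [-179.9, 0.1, 106.8]
ft_force: [-7.6, -5.1, 6.8]
grip_width: 0.573
```

```bash
cat >> h.py <<'E'
def rep():
    s=ctrl.state();f=s['ft_force'];c,q=np.cos(C[2]),np.sin(C[2])
    print('tcp_c',w2c(*s['eef_pos'][:2]),'z',s['eef_pos'][2],'rot',s['tool_rot'],'F_c',c*f[0]+q*f[1],-q*f[0]+c*f[1],f[2],'M',s['moment'],s['time'],s['grip_width'])
E
python3 - <<'E'
from h import *
rep()
E
```

```text
tcp_c (np.float64(-52.8410906156474), np.float64(-24.491903935139586)) z 0.03476038628780985 rot [-179.9173    0.0786  106.8135] F_c -8.801317933641139 -2.6962360038128814 6.793632927021307 M [-1.1901  1.2569 -0.3728] 27.475 0.5729376833203088
```

Emit:
{"op": "step_arm", "data": {
  "targets": [
    {"gripper": -0.1,"x": 0,"y": -1.0,"z": 0,"ax": 0,"ay": 0,"az": 0},
    {"gripper": -0.1,"x": 0,"y": 0,"z": 0,"ax": 0,"ay": 0,"az": 0},
    {"gripper": -0.1,"x": 0,"y": 0,"z": 0,"ax": 0,"ay": 0,"az": 0}
  ]
}}

```text
time: 27.85
eef_pos: [0.5916, 0.1522, 0.0348]
tool_rot: [180.0, 0.1, 106.8]
ft_force: [-1.5, -6.1, 4.9]
grip_width: 0.565
```

Run:
```python
from h import *
rep()
```

```text
tcp_c (np.float64(-52.845104111276356), np.float64(-24.5043942089487)) z 0.034775497922705845 rot [179.9689   0.0828 106.8192] F_c -3.172731039062062 -5.406749389358641 4.929137645236146 M [-1.03    0.2933 -0.3654] 27.85 0.5654812939252762
```

Emit:
{"op": "step_arm", "data": {
  "targets": [
    {"gripper": -0.1,"x": -0.2,"y": 1,"z": 0,"ax": 0,"ay": 0,"az": 0},
    {"gripper": -0.1,"x": 0,"y": 1,"z": 0,"ax": 0,"ay": 0,"az": 0},
    {"gripper": -0.1,"x": 0,"y": 0,"z": 0,"ax": 0,"ay": 0,"az": 0},
    {"gripper": -0.1,"x": 0,"y": 0,"z": 0,"ax": 0,"ay": 0,"az": 0},
    {"gripper": -0.1,"x": 0,"y": 0,"z": 0,"ax": 0,"ay": 0,"az": 0},
    {"gripper": -0.1,"x": 0,"y": 0,"z": 0,"ax": 0,"ay": 0,"az": 0}
  ]
}}

```text
time: 28.6
eef_pos: [0.5916, 0.1522, 0.0346]
tool_rot: [-179.8, 0.1, 106.8]
ft_force: [-11.3, -8.1, 10.6]
grip_width: 0.568
```

Run:
```python
from h import *
rep()
save('wrist','w12.png'); save('scene','s12.png')
b=cv2.imread('pics/s12.png');z=cv2.resize(b[160:340,310:460],None,fx=3.2,fy=3.2,interpolation=cv2.INTER_CUBIC);w=cv2.imread('pics/w12.png')[150:420,150:420];cv2.imwrite('pics/s12z.png',z);cv2.imwrite('pics/w12z.png',cv2.convertScaleAbs(cv2.resize(w,None,fx=2.2,fy=2.2),alpha=1.8,beta=25))
```

```text
tcp_c (np.float64(-52.79187027596749), np.float64(-24.485931874692405)) z 0.03457523977573472 rot [-179.8067    0.0602  106.8306] F_c -13.192474785815472 -4.405339095214773 10.595409770286839 M [-1.4872  2.2501 -0.3505] 28.6 0.5676766557176681
```

View pics/s12z.png

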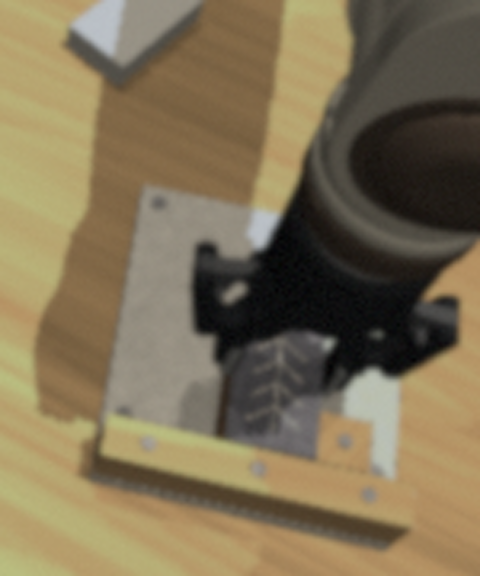

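View pics/w12z.png

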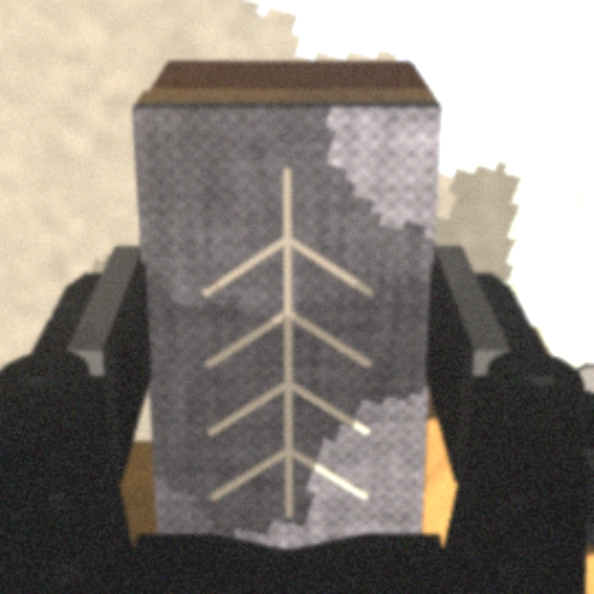

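Plate and block are aligned with each other and against both fence and stop. Fence or stop friction may be carrying part of the down force, so I'll unload sideways, press down, then lean forward again.

Emit:
{"op": "step_arm", "data": {
  "targets": [
    {"gripper": -0.1,"x": -0.6,"y": -2.3,"z": 0,"ax": 0,"ay": 0,"az": 0},
    {"gripper": -0.1,"x": 0,"y": 0,"z": 0.5,"ax": 0,"ay": 0,"az": 0},
    {"gripper": -0.1,"x": 0,"y": 0,"z": 0,"ax": 0,"ay": 0,"az": 0},
    {"gripper": -0.1,"x": 0,"y": 0,"z": 0,"ax": 0,"ay": 0,"az": 0}
  ]
}}

```text
time: 29.2
eef_pos: [0.5914, 0.152, 0.0345]
tool_rot: [180.0, 0.0, 106.9]
ft_force: [-4.8, -3.3, 8.6]
grip_width: 0.567
```

Run:
```python
from h import *
rep()
```

```text
tcp_c (np.float64(-53.090008209406996), np.float64(-24.630272881774356)) z 0.034530527827602964 rot [179.9546   0.0255 106.8825] F_c -5.5231499145021505 -1.778442224449919 8.571054705879433 M [-0.6579  0.7344 -0.1118] 29.2 0.566595997757413
```

Emit:
{"op": "step_arm", "data": {
  "targets": [
    {"gripper": -0.1,"x": 0,"y": 1,"z": 0,"ax": 0,"ay": 0,"az": 0},
    {"gripper": -0.1,"x": 0,"y": 1,"z": -0.2,"ax": 0,"ay": 0,"az": 0},
    {"gripper": -0.1,"x": 0,"y": 0.4,"z": 0,"ax": 0,"ay": 0,"az": 0},
    {"gripper": -0.1,"x": 0,"y": 0,"z": 0,"ax": 0,"ay": 0,"az": 0},
    {"gripper": -0.1,"x": 0,"y": 0,"z": 0,"ax": 0,"ay": 0,"az": 0},
    {"gripper": -0.1,"x": 0,"y": 0,"z": 0,"ax": 0,"ay": 0,"az": 0}
  ]
}}

```text
time: 29.95
eef_pos: [0.5916, 0.1521, 0.0345]
tool_rot: [-179.8, 0.0, 106.9]
ft_force: [-14.1, -7.4, 13.6]
grip_width: 0.574
```

Run:
```python
from h import *
rep()
save('wrist','w13.png');rep();save('scene','s13.png');rep()
```

```text
tcp_c (np.float64(-52.86343441777857), np.float64(-24.636444890093674)) z 0.03453278411148834 rot [-179.7958    0.0232  106.8759] F_c -15.617133635544427 -2.956837012468924 13.579727299872342 M [-1.323   2.7937 -0.1367] 29.95 0.574181683817743
tcp_c (np.float64(-52.87439153786993), np.float64(-24.615511959754087)) z 0.03453742929857834 rot [-179.7948    0.0216  106.8783] F_c -15.521887823389793 -1.249641415960034 15.017633657517553 M [-1.3522  2.8241 -0.0872] 30.0 0.5687366536561759
tcp_c (np.float64(-52.846359286374884), np.float64(-24.618776528304423)) z 0.03453039559333248 rot [-179.7967    0.0204  106.8762] F_c -15.423041062518513 -2.1018884511428038 14.05760341455003 M [-1.3012  2.7811 -0.1397] 30.05 0.5727820492318217
```

Emit:
{"op": "step_arm", "data": {
  "targets": [
    {"gripper": -0.1,"x": 0,"y": 0.4,"z": -0.6,"ax": 0,"ay": 0,"az": 0},
    {"gripper": -0.1,"x": 0,"y": 0.2,"z": -0.6,"ax": 0,"ay": 0,"az": 0},
    {"gripper": -0.1,"x": 0,"y": 0,"z": 0,"ax": 0,"ay": 0,"az": 0},
    {"gripper": -0.1,"x": 0,"y": 0,"z": 0,"ax": 0,"ay": 0,"az": 0},
    {"gripper": -0.1,"x": 0,"y": 0,"z": 0,"ax": 0,"ay": 0,"az": 0},
    {"gripper": -0.1,"x": 0,"y": 0,"z": 0,"ax": 0,"ay": 0,"az": 0}
  ]
}}

```text
time: 30.8
eef_pos: [0.5916, 0.1521, 0.0346]
tool_rot: [-179.7, 0.0, 106.9]
ft_force: [-13.9, -7.2, 8.1]
grip_width: 0.573
```

Run:
```python
from h import *
rep()
save('wrist','w14.png');rep();save('scene','s14.png');rep()
w=cv2.imread('pics/w14.png')[150:420,150:420];cv2.imwrite('pics/w14z.png',cv2.convertScaleAbs(cv2.resize(w,None,fx=2.2,fy=2.2),alpha=1.8,beta=25))
```

```text
tcp_c (np.float64(-52.84135863788408), np.float64(-24.586178954843046)) z 0.03456140663447466 rot [-179.6947    0.0162  106.8702] F_c -15.364065774578977 -2.847720781478002 8.059299574458432 M [-1.2686  2.6117 -0.2258] 30.8 0.5730611170587386
tcp_c (np.float64(-52.866024319229226), np.float64(-24.612872768425706)) z 0.03454463033734505 rot [-179.6913    0.0178  106.8696] F_c -14.139591857153125 -2.6066130587924503 8.198218156963105 M [-1.2489  2.6166 -0.2156] 30.85 0.5745565505049749
tcp_c (np.float64(-52.8144296373014), np.float64(-24.618109344770943)) z 0.03457523157184442 rot [-179.6977    0.0171  106.8702] F_c -15.20831007052824 -1.06949607841905 7.106812621257941 M [-1.2663  2.6158 -0.2025] 30.9 0.5678317323185942
```

View pics/w14z.png

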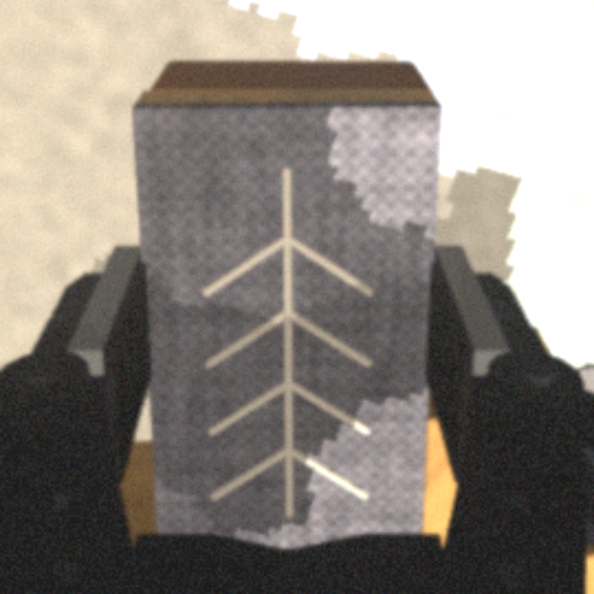

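View pics/s14.png

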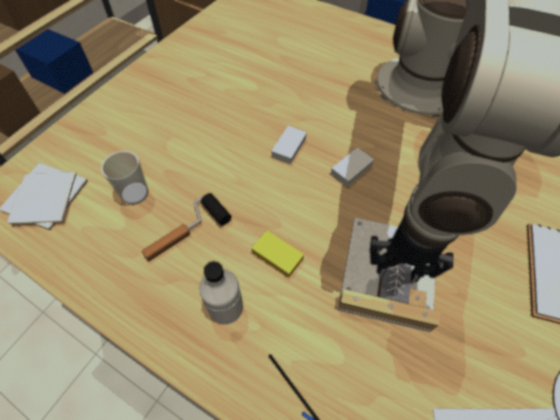

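Run:
```python
from h import *
rep(); print(ctrl.sign_off())
```

```text
tcp_c (np.float64(-52.8144296373014), np.float64(-24.618109344770943)) z 0.03457523157184442 rot [-179.6977    0.0171  106.8702] F_c -15.20831007052824 -1.06949607841905 7.106812621257941 M [-1.2663  2.6158 -0.2025] 30.9 0.5678317323185942
the job is handed in; nothing more can be done
None
```

I seated the block in the corner, let go of it, and laid the plate on it picture side up. I handed the job in at 30.9 s with the gripper still holding and pushing the plate; sign-off gave no verdict.

- **Push:** the last readings were 14–15 N into the fence, 7–8 N down and 1–3 N toward the stop. These are forces at the wrist. I could not measure the forces between plate, fence, block and board directly.
- **Block:** after I let go and lifted clear, the wrist picture showed it snug against the fence and the stop and square. The force reading at release was near zero.
- **Plate:** the last wrist and scene pictures show its edges in line with the block, with no visible gap to the fence or stop. The tool was within about 0.3° of vertical and within 0.1° of the board's measured direction.
- **Other things:** the last scene picture shows the cup, paint bottle and roller where they were at the start.
- **Disagreement:** the corner measured from the picture was about 0.75 mm off sideways from where the block touched the stop. That is within the camera calibration, and I relied on contact instead.
- **Brief overshoot:** before the final setting the down force reached about 15 N, and I then eased it back.

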